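# Clamp a short lot of tab bundles in the flattening fixture

## Task

Load every tab bundle on the bench into the flattening fixture, one to a pocket, filling the pockets in order from the one-dot pocket (leftmost) without a gap, then shut the lid. Tighten the four clamp knobs clockwise and crosswise in two passes, so that the lid bears down evenly: first each to its first click, and only when all four are there each on to its second click; in each pass the second knob is the one diagonally across from the first. Leave the other things on the bench where they are.

Things in the scene. Friction and masses are not known exactly. Their poses are not given: they have to be found in the camera images.
- fixture: flattening fixture bolted down: grey steel base plate 212 x 240 mm with four open pockets side by side, four steel posts and a lid hinged along its rear edge, which stands 250 mm high when open, knob studs jutting 20 mm from its inner face. Origin at bench level under its centre; z up, x to its rear (hinge), y to its left seen from the robot; the knob axes stand at x = +-66, y = +-86 mm.
- pocket_1 (a point): centre of the floor of the pocket marked with one small dark dot on the plate's front margin (the leftmost). Pocket 80 mm long (along x) and 32 mm wide (along y), bare steel floor 12 mm above the bench, dark steel fences 8 mm high round it; pockets lie 54 mm apart. Axes as the fixture's
- pocket_2 (a point): centre of the floor of the pocket marked with two small dark dots on the plate's front margin (next to its right). Pocket 80 mm long (along x) and 32 mm wide (along y), bare steel floor 12 mm above the bench, dark steel fences 8 mm high round it; pockets lie 54 mm apart. Axes as the fixture's
- pocket_3 (a point): centre of the floor of the pocket marked with three small dark dots on the plate's front margin (third from the left). Pocket 80 mm long (along x) and 32 mm wide (along y), bare steel floor 12 mm above the bench, dark steel fences 8 mm high round it; pockets lie 54 mm apart. Axes as the fixture's
- pocket_4 (a point): centre of the floor of the pocket marked with four small dark dots on the plate's front margin (the rightmost). Pocket 80 mm long (along x) and 32 mm wide (along y), bare steel floor 12 mm above the bench, dark steel fences 8 mm high round it; pockets lie 54 mm apart. Axes as the fixture's
- bundle_1_center (a point): centre of a straight bundle of stacked black moulded tabs, 62 mm long (x), 24 to 25 mm wide (y), 29 mm high (z), about 20 g, lying on the bench to the right of the fixture (None when this bundle is not there); all bundles are alike but for their length and any fits any pocket. Grip it across its width, in its upper two thirds so that the fingers stay above the pocket's fences
- bundle_2_center (a point): centre of a straight bundle of stacked black moulded tabs, 70 mm long (x), 24 to 25 mm wide (y), 29 mm high (z), about 20 g, lying on the bench to the right of the fixture (None when this bundle is not there); all bundles are alike but for their length and any fits any pocket. Grip it across its width, in its upper two thirds so that the fingers stay above the pocket's fences
- bundle_3_center (a point): centre of a straight bundle of stacked black moulded tabs, 59 mm long (x), 24 to 25 mm wide (y), 29 mm high (z), about 20 g, lying on the bench to the right of the fixture (None when this bundle is not there); all bundles are alike but for their length and any fits any pocket. Grip it across its width, in its upper two thirds so that the fingers stay above the pocket's fences
- bundle_4_center (a point): centre of a straight bundle of stacked black moulded tabs, 64 mm long (x), 24 to 25 mm wide (y), 29 mm high (z), about 20 g, lying on the bench to the right of the fixture (None when this bundle is not there); all bundles are alike but for their length and any fits any pocket. Grip it across its width, in its upper two thirds so that the fingers stay above the pocket's fences
- lid (a joint): angle of the lid, rad: 0 fully shut (its plate then lies level, underside 43 mm and top 53 mm above the bench, 2 mm over the bundles), up to 1.75 open and leaning back; it starts at 1.6 to 1.72. A friction hinge holds it wherever it is left; closing it takes about 8 N at the lip
- hinge (a point): point on the middle of the lid's hinge line, 94 mm behind the fixture's centre and 48 mm above the bench; the line runs along its y. Axes as the fixture's; does not move with the lid
- lid_lip (a point): middle of the pull lip at the lid's free (front) edge, on its outer face (the upper face when shut): 189 mm from the hinge line, steel, 70 mm wide, 6 mm thick, reaching 13 mm beyond this point; the lip is the top edge of the open lid. z points out of the outer face, x towards the hinge, y along the lip. Push from behind towards the robot, then down
- knob_fl_grip (a point): middle of the bar of the front left clamp knob, on its axis: black bar 48 mm long (x), 14 mm wide (y), 26 mm high, on a round skirt 36 mm across and 10 mm high that sits on the lid; with the lid shut this point is 76 mm above the bench and the bar's top 89 mm. x runs along the bar, away from the end with the white pointer line; z along the axis, out of the lid (up when shut)
- knob_fr_grip (a point): middle of the bar of the front right clamp knob, on its axis: black bar 48 mm long (x), 14 mm wide (y), 26 mm high, on a round skirt 36 mm across and 10 mm high that sits on the lid; with the lid shut this point is 76 mm above the bench and the bar's top 89 mm. x runs along the bar, away from the end with the white pointer line; z along the axis, out of the lid (up when shut)
- knob_rl_grip (a point): middle of the bar of the rear left clamp knob, on its axis: black bar 48 mm long (x), 14 mm wide (y), 26 mm high, on a round skirt 36 mm across and 10 mm high that sits on the lid; with the lid shut this point is 76 mm above the bench and the bar's top 89 mm. x runs along the bar, away from the end with the white pointer line; z along the axis, out of the lid (up when shut)
- knob_rr_grip (a point): middle of the bar of the rear right clamp knob, on its axis: black bar 48 mm long (x), 14 mm wide (y), 26 mm high, on a round skirt 36 mm across and 10 mm high that sits on the lid; with the lid shut this point is 76 mm above the bench and the bar's top 89 mm. x runs along the bar, away from the end with the white pointer line; z along the axis, out of the lid (up when shut)
- knob_fl (a joint): turn of the front left clamp knob, rad, growing clockwise seen from above (tightening): notches at 0 (open), 1.05 (first click) and 2.09 (second click, end stop just after), pointer then at the small, middle or large white dot on the lid. From a notch the torque rises to 0.14 N m; 0.52 rad on it is overcome and (lid shut) the knob pulls itself into the next notch; short of that it springs back
- knob_fr (a joint): turn of the front right clamp knob, rad, growing clockwise seen from above (tightening): notches at 0 (open), 1.05 (first click) and 2.09 (second click, end stop just after), pointer then at the small, middle or large white dot on the lid. From a notch the torque rises to 0.14 N m; 0.52 rad on it is overcome and (lid shut) the knob pulls itself into the next notch; short of that it springs back
- knob_rl (a joint): turn of the rear left clamp knob, rad, growing clockwise seen from above (tightening): notches at 0 (open), 1.05 (first click) and 2.09 (second click, end stop just after), pointer then at the small, middle or large white dot on the lid. From a notch the torque rises to 0.14 N m; 0.52 rad on it is overcome and (lid shut) the knob pulls itself into the next notch; short of that it springs back
- knob_rr (a joint): turn of the rear right clamp knob, rad, growing clockwise seen from above (tightening): notches at 0 (open), 1.05 (first click) and 2.09 (second click, end stop just after), pointer then at the small, middle or large white dot on the lid. From a notch the torque rises to 0.14 N m; 0.52 rad on it is overcome and (lid shut) the knob pulls itself into the next notch; short of that it springs back
- box_cutter: bystander: blue box cutter, 23 x 142 x 15 mm, behind the bundles; origin at the middle of its underside
- tally_counter: bystander: round hand tally counter, 49 mm across, 19 mm high, at the front edge of the bench; origin in the middle of its underside
- glue_bottle: bystander: white glue bottle with a red nozzle, 36 mm across, 112 mm high, behind the bundles; origin at its foot
- marker: bystander: marker pen lying at the front edge, 135 mm long (y), 16 mm thick; origin in its middle, at bench level
Not all that is in view belongs to the job. What is shaped like the part that bears bundle_4_center but blue or brown is not meant. What is shaped like the part that bears bundle_2_center but purple is not meant.

How it is judged (in metres and radians):
On the way, in this order (a step that is already met when the one before it is completed fails the run):
1. every bundle lies flat in a pocket of its own, pockets filled from the one-dot pocket without a gap (((horizontal distance between bundle_1_center and pocket_1 below 0.018 m and z of bundle_1_center in the frame of pocket_1 below 0.019 m and angle between the x axis of bundle_1_center and the x axis of pocket_1, either way round below 0.2 rad) or (horizontal distance between bundle_1_center and pocket_2 below 0.018 m and z of bundle_1_center in the frame of pocket_2 below 0.019 m and angle between the x axis of bundle_1_center and the x axis of pocket_2, either way round below 0.2 rad) or (horizontal distance between bundle_1_center and pocket_3 below 0.018 m and z of bundle_1_center in the frame of pocket_3 below 0.019 m and angle between the x axis of bundle_1_center and the x axis of pocket_3, either way round below 0.2 rad) or (horizontal distance between bundle_1_center and pocket_4 below 0.018 m and z of bundle_1_center in the frame of pocket_4 below 0.019 m and angle between the x axis of bundle_1_center and the x axis of pocket_4, either way round below 0.2 rad)) and ((horizontal distance between bundle_2_center and pocket_1 below 0.018 m and z of bundle_2_center in the frame of pocket_1 below 0.019 m and angle between the x axis of bundle_2_center and the x axis of pocket_1, either way round below 0.2 rad) or (horizontal distance between bundle_2_center and pocket_2 below 0.018 m and z of bundle_2_center in the frame of pocket_2 below 0.019 m and angle between the x axis of bundle_2_center and the x axis of pocket_2, either way round below 0.2 rad) or (horizontal distance between bundle_2_center and pocket_3 below 0.018 m and z of bundle_2_center in the frame of pocket_3 below 0.019 m and angle between the x axis of bundle_2_center and the x axis of pocket_3, either way round below 0.2 rad) or (horizontal distance between bundle_2_center and pocket_4 below 0.018 m and z of bundle_2_center in the frame of pocket_4 below 0.019 m and angle between the x axis of bundle_2_center and the x axis of pocket_4, either way round below 0.2 rad)) and ((horizontal distance between bundle_3_center and pocket_1 below 0.018 m and z of bundle_3_center in the frame of pocket_1 below 0.019 m and angle between the x axis of bundle_3_center and the x axis of pocket_1, either way round below 0.2 rad) or (horizontal distance between bundle_3_center and pocket_2 below 0.018 m and z of bundle_3_center in the frame of pocket_2 below 0.019 m and angle between the x axis of bundle_3_center and the x axis of pocket_2, either way round below 0.2 rad) or (horizontal distance between bundle_3_center and pocket_3 below 0.018 m and z of bundle_3_center in the frame of pocket_3 below 0.019 m and angle between the x axis of bundle_3_center and the x axis of pocket_3, either way round below 0.2 rad) or (horizontal distance between bundle_3_center and pocket_4 below 0.018 m and z of bundle_3_center in the frame of pocket_4 below 0.019 m and angle between the x axis of bundle_3_center and the x axis of pocket_4, either way round below 0.2 rad)) and ((horizontal distance between bundle_4_center and pocket_1 below 0.018 m and z of bundle_4_center in the frame of pocket_1 below 0.019 m and angle between the x axis of bundle_4_center and the x axis of pocket_1, either way round below 0.2 rad) or (horizontal distance between bundle_4_center and pocket_2 below 0.018 m and z of bundle_4_center in the frame of pocket_2 below 0.019 m and angle between the x axis of bundle_4_center and the x axis of pocket_2, either way round below 0.2 rad) or (horizontal distance between bundle_4_center and pocket_3 below 0.018 m and z of bundle_4_center in the frame of pocket_3 below 0.019 m and angle between the x axis of bundle_4_center and the x axis of pocket_3, either way round below 0.2 rad) or (horizontal distance between bundle_4_center and pocket_4 below 0.018 m and z of bundle_4_center in the frame of pocket_4 below 0.019 m and angle between the x axis of bundle_4_center and the x axis of pocket_4, either way round below 0.2 rad)) and not (horizontal distance between any of bundle_1_center, bundle_2_center, bundle_3_center, bundle_4_center and pocket_2 below 0.018 m and horizontal distance between each of bundle_1_center, bundle_2_center, bundle_3_center, bundle_4_center and pocket_1 above 0.03 m) and not (horizontal distance between any of bundle_1_center, bundle_2_center, bundle_3_center, bundle_4_center and pocket_3 below 0.018 m and horizontal distance between each of bundle_1_center, bundle_2_center, bundle_3_center, bundle_4_center and pocket_2 above 0.03 m) and not (horizontal distance between any of bundle_1_center, bundle_2_center, bundle_3_center, bundle_4_center and pocket_4 below 0.018 m and horizontal distance between each of bundle_1_center, bundle_2_center, bundle_3_center, bundle_4_center and pocket_3 above 0.03 m) and value of joint lid above 0.5 rad), for 0.2 s.
2. the lid is shut over them (value of joint lid below 0.04 rad and ((horizontal distance between bundle_1_center and pocket_1 below 0.018 m and z of bundle_1_center in the frame of pocket_1 below 0.019 m and angle between the x axis of bundle_1_center and the x axis of pocket_1, either way round below 0.2 rad) or (horizontal distance between bundle_1_center and pocket_2 below 0.018 m and z of bundle_1_center in the frame of pocket_2 below 0.019 m and angle between the x axis of bundle_1_center and the x axis of pocket_2, either way round below 0.2 rad) or (horizontal distance between bundle_1_center and pocket_3 below 0.018 m and z of bundle_1_center in the frame of pocket_3 below 0.019 m and angle between the x axis of bundle_1_center and the x axis of pocket_3, either way round below 0.2 rad) or (horizontal distance between bundle_1_center and pocket_4 below 0.018 m and z of bundle_1_center in the frame of pocket_4 below 0.019 m and angle between the x axis of bundle_1_center and the x axis of pocket_4, either way round below 0.2 rad)) and ((horizontal distance between bundle_2_center and pocket_1 below 0.018 m and z of bundle_2_center in the frame of pocket_1 below 0.019 m and angle between the x axis of bundle_2_center and the x axis of pocket_1, either way round below 0.2 rad) or (horizontal distance between bundle_2_center and pocket_2 below 0.018 m and z of bundle_2_center in the frame of pocket_2 below 0.019 m and angle between the x axis of bundle_2_center and the x axis of pocket_2, either way round below 0.2 rad) or (horizontal distance between bundle_2_center and pocket_3 below 0.018 m and z of bundle_2_center in the frame of pocket_3 below 0.019 m and angle between the x axis of bundle_2_center and the x axis of pocket_3, either way round below 0.2 rad) or (horizontal distance between bundle_2_center and pocket_4 below 0.018 m and z of bundle_2_center in the frame of pocket_4 below 0.019 m and angle between the x axis of bundle_2_center and the x axis of pocket_4, either way round below 0.2 rad)) and ((horizontal distance between bundle_3_center and pocket_1 below 0.018 m and z of bundle_3_center in the frame of pocket_1 below 0.019 m and angle between the x axis of bundle_3_center and the x axis of pocket_1, either way round below 0.2 rad) or (horizontal distance between bundle_3_center and pocket_2 below 0.018 m and z of bundle_3_center in the frame of pocket_2 below 0.019 m and angle between the x axis of bundle_3_center and the x axis of pocket_2, either way round below 0.2 rad) or (horizontal distance between bundle_3_center and pocket_3 below 0.018 m and z of bundle_3_center in the frame of pocket_3 below 0.019 m and angle between the x axis of bundle_3_center and the x axis of pocket_3, either way round below 0.2 rad) or (horizontal distance between bundle_3_center and pocket_4 below 0.018 m and z of bundle_3_center in the frame of pocket_4 below 0.019 m and angle between the x axis of bundle_3_center and the x axis of pocket_4, either way round below 0.2 rad)) and ((horizontal distance between bundle_4_center and pocket_1 below 0.018 m and z of bundle_4_center in the frame of pocket_1 below 0.019 m and angle between the x axis of bundle_4_center and the x axis of pocket_1, either way round below 0.2 rad) or (horizontal distance between bundle_4_center and pocket_2 below 0.018 m and z of bundle_4_center in the frame of pocket_2 below 0.019 m and angle between the x axis of bundle_4_center and the x axis of pocket_2, either way round below 0.2 rad) or (horizontal distance between bundle_4_center and pocket_3 below 0.018 m and z of bundle_4_center in the frame of pocket_3 below 0.019 m and angle between the x axis of bundle_4_center and the x axis of pocket_3, either way round below 0.2 rad) or (horizontal distance between bundle_4_center and pocket_4 below 0.018 m and z of bundle_4_center in the frame of pocket_4 below 0.019 m and angle between the x axis of bundle_4_center and the x axis of pocket_4, either way round below 0.2 rad)) and not (horizontal distance between any of bundle_1_center, bundle_2_center, bundle_3_center, bundle_4_center and pocket_2 below 0.018 m and horizontal distance between each of bundle_1_center, bundle_2_center, bundle_3_center, bundle_4_center and pocket_1 above 0.03 m) and not (horizontal distance between any of bundle_1_center, bundle_2_center, bundle_3_center, bundle_4_center and pocket_3 below 0.018 m and horizontal distance between each of bundle_1_center, bundle_2_center, bundle_3_center, bundle_4_center and pocket_2 above 0.03 m) and not (horizontal distance between any of bundle_1_center, bundle_2_center, bundle_3_center, bundle_4_center and pocket_4 below 0.018 m and horizontal distance between each of bundle_1_center, bundle_2_center, bundle_3_center, bundle_4_center and pocket_3 above 0.03 m)), for 0.2 s.
3. all four knobs stand at the first click (value of joint lid below 0.04 rad and value of joint knob_fl between 0.85 and 1.3 rad and value of joint knob_rr between 0.85 and 1.3 rad and value of joint knob_fr between 0.85 and 1.3 rad and value of joint knob_rl between 0.85 and 1.3 rad), for 0.2 s.
4. all four knobs stand at the second click (value of joint lid below 0.04 rad and value of joint each of knob_fl, knob_rr, knob_fr, knob_rl above 1.9 rad), for 0.2 s.
At the end, for the whole second after the job is handed in: every bundle present lies flat in a pocket (within 18 mm of its centre, 0.2 rad of its length), filled from the one-dot pocket without a gap; lid shut (under 0.04 rad); all four knobs at the second click (over 1.95 rad); bystanders within 40 mm of where they were (all of step 2 and value of joint each of knob_fl, knob_rr, knob_fr, knob_rl above 1.95 rad and velocity of joint each of knob_fl, knob_rr, knob_fr, knob_rl below 0.1 rad/s and linear speed of each of box_cutter, tally_counter, glue_bottle, marker below 0.02 m/s and distance of each of box_cutter, tally_counter, glue_bottle, marker from where it was at the start of the episode below 0.04 m); the robot touches nothing.
It fails at once if a pocket filled while the one before it is empty ((((horizontal distance between bundle_1_center and pocket_2 below 0.018 m and z of bundle_1_center in the frame of pocket_2 below 0.019 m and angle between the x axis of bundle_1_center and the x axis of pocket_2, either way round below 0.2 rad) or (horizontal distance between bundle_2_center and pocket_2 below 0.018 m and z of bundle_2_center in the frame of pocket_2 below 0.019 m and angle between the x axis of bundle_2_center and the x axis of pocket_2, either way round below 0.2 rad) or (horizontal distance between bundle_3_center and pocket_2 below 0.018 m and z of bundle_3_center in the frame of pocket_2 below 0.019 m and angle between the x axis of bundle_3_center and the x axis of pocket_2, either way round below 0.2 rad) or (horizontal distance between bundle_4_center and pocket_2 below 0.018 m and z of bundle_4_center in the frame of pocket_2 below 0.019 m and angle between the x axis of bundle_4_center and the x axis of pocket_2, either way round below 0.2 rad)) and horizontal distance between each of bundle_1_center, bundle_2_center, bundle_3_center, bundle_4_center and pocket_1 above 0.03 m) or (((horizontal distance between bundle_1_center and pocket_3 below 0.018 m and z of bundle_1_center in the frame of pocket_3 below 0.019 m and angle between the x axis of bundle_1_center and the x axis of pocket_3, either way round below 0.2 rad) or (horizontal distance between bundle_2_center and pocket_3 below 0.018 m and z of bundle_2_center in the frame of pocket_3 below 0.019 m and angle between the x axis of bundle_2_center and the x axis of pocket_3, either way round below 0.2 rad) or (horizontal distance between bundle_3_center and pocket_3 below 0.018 m and z of bundle_3_center in the frame of pocket_3 below 0.019 m and angle between the x axis of bundle_3_center and the x axis of pocket_3, either way round below 0.2 rad) or (horizontal distance between bundle_4_center and pocket_3 below 0.018 m and z of bundle_4_center in the frame of pocket_3 below 0.019 m and angle between the x axis of bundle_4_center and the x axis of pocket_3, either way round below 0.2 rad)) and horizontal distance between each of bundle_1_center, bundle_2_center, bundle_3_center, bundle_4_center and pocket_2 above 0.03 m) or (((horizontal distance between bundle_1_center and pocket_4 below 0.018 m and z of bundle_1_center in the frame of pocket_4 below 0.019 m and angle between the x axis of bundle_1_center and the x axis of pocket_4, either way round below 0.2 rad) or (horizontal distance between bundle_2_center and pocket_4 below 0.018 m and z of bundle_2_center in the frame of pocket_4 below 0.019 m and angle between the x axis of bundle_2_center and the x axis of pocket_4, either way round below 0.2 rad) or (horizontal distance between bundle_3_center and pocket_4 below 0.018 m and z of bundle_3_center in the frame of pocket_4 below 0.019 m and angle between the x axis of bundle_3_center and the x axis of pocket_4, either way round below 0.2 rad) or (horizontal distance between bundle_4_center and pocket_4 below 0.018 m and z of bundle_4_center in the frame of pocket_4 below 0.019 m and angle between the x axis of bundle_4_center and the x axis of pocket_4, either way round below 0.2 rad)) and horizontal distance between each of bundle_1_center, bundle_2_center, bundle_3_center, bundle_4_center and pocket_3 above 0.03 m)).
It fails at once if a knob turned past its first detent while the lid is open (value of joint any of knob_fl, knob_rr, knob_fr, knob_rl above 0.7 rad and value of joint lid above 0.1 rad).
It fails at once if a knob taken to its second click while another has not reached the first (value of joint any of knob_fl, knob_rr, knob_fr, knob_rl above 1.75 rad and value of joint any of knob_fl, knob_rr, knob_fr, knob_rl below 0.7 rad).
It fails at once if not crosswise: within a pass, two neighbouring knobs brought to the click while the other two have not been ((value of joint each of knob_fl, knob_fr above 0.8 rad and value of joint each of knob_rl, knob_rr below 0.5 rad) or (value of joint each of knob_rl, knob_rr above 0.8 rad and value of joint each of knob_fl, knob_fr below 0.5 rad) or (value of joint each of knob_fl, knob_rl above 0.8 rad and value of joint each of knob_fr, knob_rr below 0.5 rad) or (value of joint each of knob_fr, knob_rr above 0.8 rad and value of joint each of knob_fl, knob_rl below 0.5 rad) or (value of joint each of knob_fl, knob_fr above 1.85 rad and value of joint each of knob_rl, knob_rr below 1.5 rad) or (value of joint each of knob_rl, knob_rr above 1.85 rad and value of joint each of knob_fl, knob_fr below 1.5 rad) or (value of joint each of knob_fl, knob_rl above 1.85 rad and value of joint each of knob_fr, knob_rr below 1.5 rad) or (value of joint each of knob_fr, knob_rr above 1.85 rad and value of joint each of knob_fl, knob_rl below 1.5 rad)).
It fails at once if a bystander pushed aside (distance of any of box_cutter, tally_counter, glue_bottle, marker from where it was at the start of the episode above 0.04 m).
Of bundle_1, bundle_2, bundle_3, bundle_4 only 2 to 3 are there at a start; the rules pass over those that are not, and their reading is None.
At some moment in a run one of bundle_1, bundle_2, bundle_3, bundle_4 may be knocked a few centimetres aside while the robot is not near it.
Once in a run the grip may slacken for a moment while it holds something.
It also fails if it takes over 208 s, if anything falls off the work surface, if the arm or the gripper's body presses on something with over 40 N, if the wrist force passes 120 N, or if a joint passes its speed limit or range.

## Robot

A 6-joint arm with a two-finger parallel gripper is mounted at the origin on a cart in front of the work surface, level with it; the furniture and walls round the work are solid. World frame = base frame: x ahead of the robot, y to its left, z up, the work surface at z = 0. Lengths are in mm, angles in degrees, forces in N, time in s.
With the tool pointing down it reaches from about 325 to 925 mm from the base axis. Payload 3.1 kg.
Tool frame: the origin (TCP) lies at the very end of the fingers, on their centre line; the grasp point (between the pads) lies 19 mm behind it; z points along the fingers, y is the line along which they close (so a half turn about z gives the same grasp; the last joint's range is limited). The gripper opens to 85 mm and grips with 20 to 120 N. Pads are 22 mm wide; open, the fingers measure 114 mm over their backs; the gripper's body (76 mm by 85 mm) begins 54 mm behind the grasp point. The pads swing forward as they close: fully open they stand 13 mm farther back than shut.
Start: joints at [-74.038, 12.427, 92.441, -0, 75.132, -6.429], TCP at [238.102, -577.881, 231.3] pointing down, gripper open.
Joint ranges: [-157.48, 157.48], [-44.54, 120.13], [17.64, 146.25], [-64.5, 244.5], [7.68, 150.69], [-147.95, 147.95]. Speed limits (degrees/s): [159.86, 159.86, 180, 180, 180, 180].

## Interface

Orientations are given as [roll, pitch, yaw] about the fixed x, y, z axes, in that order (R = Rz(yaw) Ry(pitch) Rx(roll)).
In Python, from rig import r gives the robot as it stands.
- The arm moves only by the tool send_rows, never from a script. Its argument "deltas" is a list of rows, each a list of 2 entries, a list of its own where there are three numbers: the shift along the tool's x, y, z as a fraction of full scale, then the turn, a rotation vector about the tool's x, y, z as a fraction of full scale. A call has 1 to 12 rows; each row is the pose to reach, as a shift and turn from the pose commanded when the call began, along the tool's axes at that moment, turning the shorter way round; what a row does not reach only later rows make up. Full scale, the value 1, is 0.15 m for a shift and 180 degrees for a turn. A row lasts 1/12 s, in which the tool goes at most 41.7 mm and 7.16 degrees, less where a joint would pass 70% of its speed; a pose out of reach is approached as far as the arm can. A call with a number of a shift or a turn outside -1 to 1 is refused whole. A call with a gripper value outside its range is refused whole. "fingers" is the closure, from 0 (fully open) to 1 (shut), set as the call begins (left out, the last holds). The fingers move at their own pace and stop on an object; "newtons" is the grip in N (left out, the last holds). Time passes only in rows, so rows that repeat a pose let the fingers close. It gives the time, the measured TCP pose, the force and the opening at its end, in the units of the state.
- r.sense(): the state, without advancing time (a new reading comes with each control period).
- r.camera(name): name is "side" or "top"; returns the picture (384x512x3 uint8, red, green, blue); there is no depth.
- r.camera_params(name): a dict with "fx", "fy", "cx", "cy" (pixels), "k1" (the pictures are not rectified: a ray, as slopes to the right and down, at radius r is drawn at 1 + k1 r^2 times it, then the intrinsics apply), "T" (4x4, takes a point from camera to world coordinates). Camera axes: x right, y up, looking along -z (the intrinsics and any distortion apply to the point x, -y, -z); pixel columns grow to the right and rows downward; lengths in mm; the calibration is good to about 2 mm. A picture is of the moment at which its call begins. camera_params takes no time and is no camera call.
- r.hand_in(): hands the job in, once; it reports no verdict.
The state is a dict: "time": time; "qpos": joint angles; "dq": joint speeds; "joint_efforts": joint torques, N m; "tool_pos": TCP position; "tool_rot": TCP orientation; "contact_force": force on the tool from outside, world axes, zero at the start; "torque": the same for the moment, N m; "grip_width": opening from 0.0 (shut) to 1.0 (fully open).
Only numpy, scipy, OpenCV 4.12 (cv2) and the standard library are available. Lean on these libraries where they do the work, as an engineer would, in place of code of your own. Each camera call takes 0.05 s, during which the arm holds its last target. There are 200 camera calls.

## Working session

There is one attempt and no reset: what is moved stays moved. The work goes in short steps, Python scripts to look and compute and a tool call to move; the robot and the scene stay as the last step left them, time stands still between calls to the robot, and variables do not carry over. Pictures are saved under pics/ and viewed, on a budget of 14 in all, crops included, one or two more only if the job needs it, and the job is handed in when it is done.

Besides the shell and the picture viewer there is one more tool, called after "Request:" by a JSON object that holds its "api" and its "payload". send_rows: Moves the arm, as the interface text tells. Its arguments: {"type":"object","properties":{"deltas":{"type":"array","items":{"type":"array"}},"fingers":{"type":"number"},"newtons":{"type":"number"}},"required":["deltas"]}

```bash
mkdir -p pics; ls
python3 - <<'E'
from rig import r
import cv2
for n in("top","side"):
    im=r.camera(n); cv2.imwrite(f"pics/{n}0.png",cv2.resize(im[:,:,::-1],(800,600),interpolation=cv2.INTER_CUBIC)); cv2.imwrite(f"{n}0raw.png",im[:,:,::-1])
    print(r.camera_params(n))
print(r.sense())
E
```

```text
pics
{'fx': 420.3477883063307, 'fy': 420.3477883063307, 'cx': 255.70228834067916, 'cy': 190.10644083568155, 'k1': -0.08696629431741541, 'T': array([[-3.01378533e-02,  9.97196682e-01, -6.84871314e-02,
         4.84455407e+02],
       [-9.99492485e-01, -3.07727865e-02, -8.23457916e-03,
        -2.78874127e+02],
       [-1.03190349e-02,  6.82042006e-02,  9.97618015e-01,
         1.18978667e+03],
       [ 0.00000000e+00,  0.00000000e+00,  0.00000000e+00,
         1.00000000e+00]])}
{'fx': 500.05554920066925, 'fy': 500.05554920066925, 'cx': 255.83049328374852, 'cy': 183.69309685231585, 'k1': -0.19519695542649323, 'T': array([[ 9.44162264e-01,  1.45731993e-01, -2.95499248e-01,
         1.55074409e+02],
       [-3.29094046e-01,  3.73675741e-01, -8.67215976e-01,
        -1.40171798e+03],
       [-1.59602126e-02,  9.16039643e-01,  4.00770065e-01,
         6.11132566e+02],
       [ 0.00000000e+00,  0.00000000e+00,  0.00000000e+00,
         1.00000000e+00]])}
{'time': 0.1, 'qpos': array([-7.40382108e+01,  1.24722528e+01,  9.25198411e+01,  8.27997059e-04,
        7.51329748e+01, -6.42767221e+00]), 'dq': array([-0.00820347, -0.2097852 , -0.16148325, -0.04972866,  0.01156251,
        0.01902632]), 'joint_efforts': array([-9.56197146e-04, -3.98080873e+01, -3.04969776e+01, -1.94177715e-04,
        4.25402803e-03,  2.47817161e-05]), 'tool_pos': array([ 237.89247681, -577.15829326,  230.09576324]), 'tool_rot': array([-1.79875807e+02, -1.47960799e-02,  2.23892321e+01]), 'contact_force': array([0.09422152, 1.00321119, 0.37260591]), 'torque': array([ 0.02454652, -0.01221374,  0.0565992 ]), 'grip_width': 1.0030400827347186}
```

View pics/top0.png

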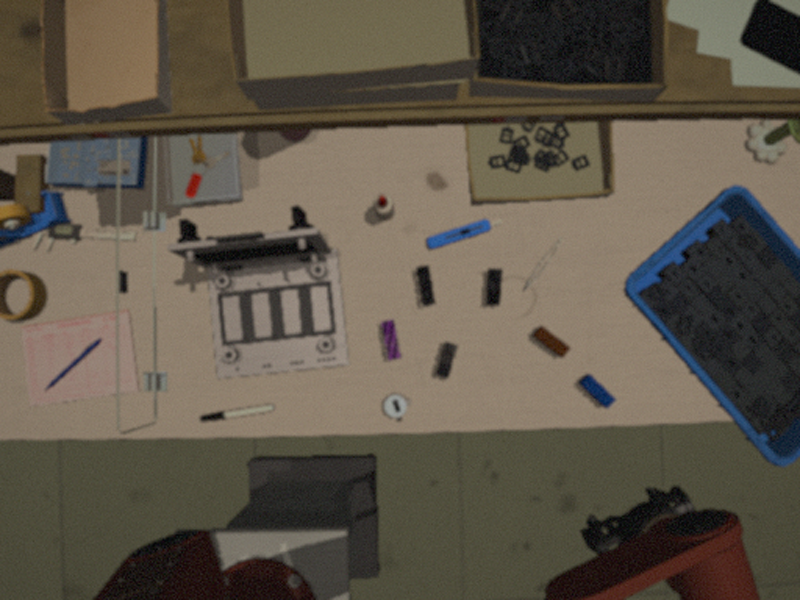

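View pics/side0.png

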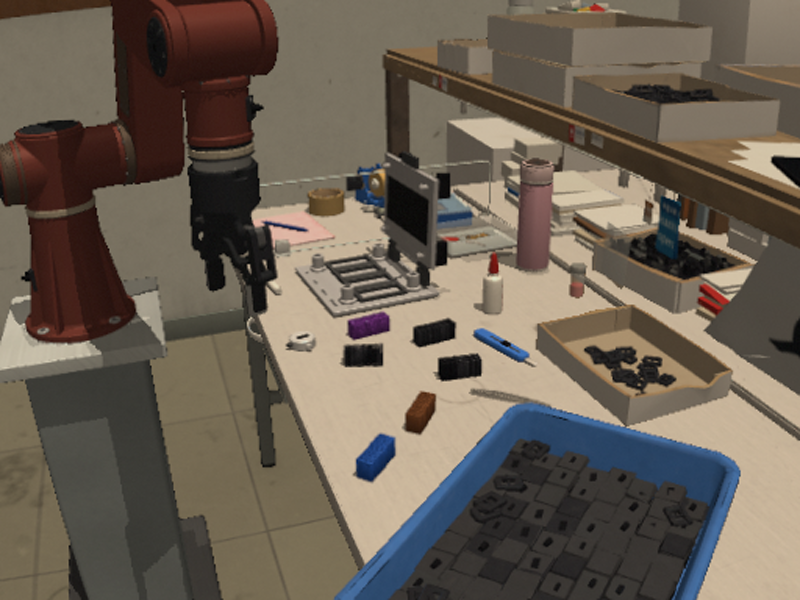

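The top view shows three black bundles at about (425,286), (493,287) and (445,360). The purple, brown and blue pieces are decoys. The fixture is centred at about (280,313) with its lid open. Next, an enlarged crop.

```bash
cat > h.py <<'E'
import numpy as np,cv2
from rig import r
def ray(n,u,v):
    c=r.camera_params(n);d=np.array([(u-c['cx'])/c['fx'],(v-c['cy'])/c['fy']]);p=d.copy()
    for _ in range(20): p=d/(1+c['k1']*(p@p))
    T=c['T'];return T[:3,3],T[:3,:3]@np.array([p[0],-p[1],-1])
def pw(n,u,v,z):
    o,d=ray(n,u,v);return o+d*(z-o[2])/d[2]
def proj(n,P):
    c=r.camera_params(n);T=c['T'];q=T[:3,:3].T@(np.asarray(P,float)-T[:3,3])
    s=np.array([q[0],-q[1]])/-q[2];s=s*(1+c['k1']*(s@s));return s*c['fx']+[c['cx'],c['cy']]
def crop(n,x,y,w,h,k,name,im=None):
    im=r.camera(n)[:,:,::-1] if im is None else im
    cv2.imwrite(f"pics/{name}.png",cv2.resize(im[y:y+h,x:x+w],None,fx=k,fy=k,interpolation=cv2.INTER_CUBIC));return im
E
python3 - <<'E'
from h import *
im=cv2.imread("top0raw.png")
im=cv2.convertScaleAbs(im,alpha=1.5)
crop("top",108,125,222,150,3.6,"c1",im)
E
```

```text
(no output)
```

View pics/c1.png

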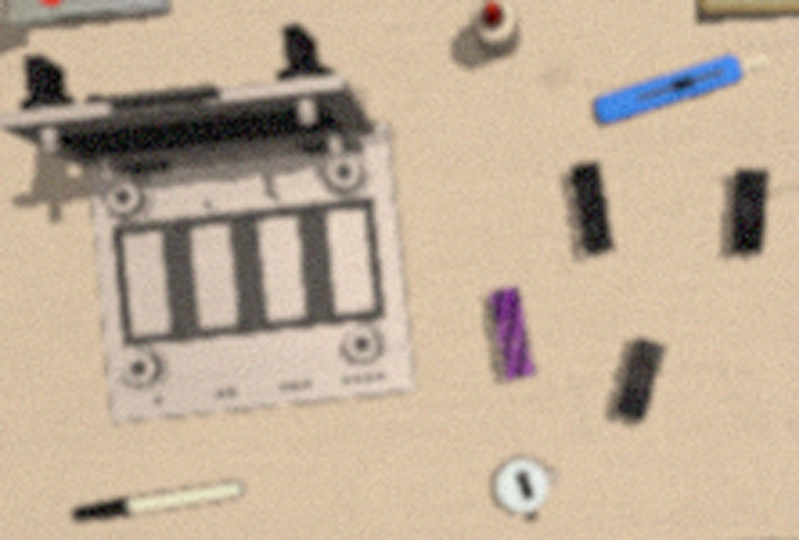

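Run:
```python
from h import *
from scipy.optimize import least_squares
C=lambda p:(np.array(p)+.5)/3.6-.5+np.array([108,125])
obs=[((-40,97,12),(135,338)),((-40,65,12),(170,335)),((-40,-65,12),(338,316)),((-40,-97,12),(379,313)),
((40,97,12),(122,236)),((40,-97,12),(369,207)),((40,-65,12),(328,211)),((40,65,12),(160,232)),((-106,120,12),(113,424)),((-106,-120,12),(413,388)),
((-66,86,42),(140,369)),((-66,-86,42),(361,346)),((66,86,42),(125,197)),((66,-86,42),(343,173))]
def W(p,l): c,s=np.cos(p[2]),np.sin(p[2]);return np.array([p[0]+c*l[0]-s*l[1],p[1]+s*l[0]+c*l[1],l[2]])
f=lambda p:np.concatenate([proj("top",W(p,l))-C(o) for l,o in obs])
s=least_squares(f,[450,0,0.1],x_scale=[10,10,.05],loss='soft_l1');p=s.x
print("fixture",p[:2],np.degrees(p[2]));print(np.round(f(p).reshape(-1,2),1).tolist())
np.save("fix.npy",p)
for i in range(4): print("pocket",i+1,W(p,(0,81-54*i,12)).round(1))
im=cv2.imread("top0raw.png");g=cv2.GaussianBlur(im,(3,3),0).max(2)
for cx,cy in((591,208),(747,212),(637,381)):
    u,v=C((cx,cy)).astype(int);m=np.zeros_like(g);m[v-18:v+19,u-12:u+13]=(g[v-18:v+19,u-12:u+13]<62)*255
    cs=max(cv2.findContours(m,0,2)[0],key=cv2.contourArea)
    q=np.array([pw("top",*c[0],27)[:2] for c in cs],np.float32);(c,wh,a)=cv2.minAreaRect(q);print(np.round(c,1),np.round(wh,1),a)
    bp=np.array(cv2.boxPoints((c,wh,a)));e=max(bp[1]-bp[0],bp[2]-bp[1],key=np.linalg.norm);print(" yaw",np.degrees(np.arctan2(e[1],e[0])))
```

```text
fixture [542.97818516 -46.44043959] 4.677368724148069
[[-0.7, -0.2], [0.8, -0.6], [-0.3, -0.4], [-0.4, -0.8], [0.3, 0.0], [-0.6, 0.4], [-0.4, 0.5], [0.8, -0.1], [-0.3, 0.1], [0.8, 0.9], [-0.2, 0.2], [0.4, -0.3], [-0.5, 0.4], [0.4, -0.0]]
pocket 1 [536.4  34.3  12. ]
pocket 2 [540.8 -19.5  12. ]
pocket 3 [545.2 -73.4  12. ]
pocket 4 [ 549.6 -127.2   12. ]
[ 584.2 -314.4] [65.5 20.1] 7.579532623291016
 yaw 7.579534
[ 577.7 -434.4] [22.3 58.7] 87.65143585205078
 yaw -2.3485668
[ 450.9 -346.3] [20.3 55.9] 71.36911010742188
 yaw -18.630884
```

```bash
cat > plan.py <<'E'
"""plan.py x,y,z,yaw ... : split moves into calls, printed in tool-axis fractions"""
import sys
from h import *
from scipy.spatial.transform import Rotation as R
s=r.sense();P=s['tool_pos'].copy();Q=R.from_euler('xyz',s['tool_rot'],degrees=True)
print('now',P.round(1),s['tool_rot'].round(1),'w',round(s['grip_width'],2),'t',round(s['time'],1))
for a in sys.argv[1:]:
    v=[float(t) for t in a.split(',')];T=np.array(v[:3]);rpy=[180,0,v[3]] if len(v)==4 else v[3:]
    G=R.from_euler('xyz',rpy,degrees=True)
    n=max(1,int(np.ceil(np.abs(Q.inv().apply(T-P)).max()/149)))
    P0,Q0=P.copy(),Q;w=(Q0.inv()*G).as_rotvec()
    for i in range(1,n+1):
        P1=P0+(T-P0)*i/n;Q1=Q0*R.from_rotvec(w*i/n)
        d=np.round(Q.inv().apply(P1-P)/150,3);q=np.round((Q.inv()*Q1).as_rotvec()/np.pi,3)
        print(a,[d.tolist(),q.tolist()],'rows>=',int(np.ceil(max(np.linalg.norm(d)*150/41.7,np.linalg.norm(q)*180/7.16))))
        P=P+Q.apply(d*150);Q=Q*R.from_rotvec(q*np.pi)
E
python3 plan.py 584,-314,150,7.6 584,-314,10,7.6
```

```text
now [ 237.9 -577.2  230.1] [-179.9   -0.    22.4] w 1.0 t 0.1
584,-314,150,7.6 [[0.934, -0.247, 0.179], [-0.0, 0.0, 0.027]] rows>= 4
584,-314,150,7.6 [[0.909, -0.326, 0.179], [-0.0, 0.0, 0.028]] rows>= 4
584,-314,150,7.6 [[0.878, -0.404, 0.178], [-0.001, 0.0, 0.027]] rows>= 4
584,-314,10,7.6 [[-0.0, -0.001, 0.934], [0.0, 0.0, 0.0]] rows>= 4
```

Request:
{"api": "send_rows", "payload": {"deltas": [[[0.234,-0.062,0.045],[0,0,0.007]],[[0.467,-0.124,0.09],[0,0,0.014]],[[0.7,-0.185,0.134],[0,0,0.02]],[[0.934,-0.247,0.179],[0,0,0.027]]], "fingers": 0.3, "newtons": 40}}

```text
time: 0.43
tool_pos: [354.1, -489.0, 203.6]
tool_rot: [-179.9, 0.0, 17.4]
contact_force: [0.9, -1.3, -1.0]
grip_width: 0.704
```

Request:
{"api": "send_rows", "payload": {"deltas": [[[0.227,-0.082,0.045],[0,0,0.007]],[[0.455,-0.163,0.09],[0,0,0.014]],[[0.682,-0.245,0.134],[0,0,0.021]],[[0.909,-0.326,0.179],[0,0,0.028]]]}}

```text
time: 0.77
tool_pos: [469.7, -400.9, 176.7]
tool_rot: [-180.0, 0.0, 12.4]
contact_force: [0.6, -0.8, 0.2]
grip_width: 0.703
```

Request:
{"api": "send_rows", "payload": {"deltas": [[[0.22,-0.101,0.045],[0,0,0.007]],[[0.44,-0.202,0.09],[0,0,0.014]],[[0.66,-0.303,0.134],[0,0,0.02]],[[0.878,-0.404,0.178],[0,0,0.027]],[[0.878,-0.404,0.178],[0,0,0.027]],[[0.878,-0.404,0.178],[0,0,0.027]],[[0.878,-0.404,0.178],[0,0,0.027]],[[0.878,-0.404,0.178],[0,0,0.027]]]}}

```text
time: 1.43
tool_pos: [583.4, -315.7, 150.8]
tool_rot: [180.0, 0.0, 7.6]
contact_force: [0.1, 0.1, 0.1]
grip_width: 0.704
```

```bash
python3 plan.py 584,-314,150,7.6 584,-314,10,7.6;python3 - <<'E'
from h import *
im=cv2.convertScaleAbs(crop("side",180,170,180,130,4.4,"s1"),alpha=1.3); crop("side",180,170,180,130,4.4,"s1",im)
print(proj("side",(584,-314,29)))
E
```

```text
now [ 583.4 -315.7  150.8] [180.    0.    7.6] w 0.7 t 1.4
584,-314,150,7.6 [[0.005, -0.011, 0.006], [0.0, 0.0, -0.0]] rows>= 1
584,-314,10,7.6 [[0.001, 0.0, 0.933], [0.0, 0.0, -0.0]] rows>= 4
[277.41504441 208.34051361]
```

View pics/s1.png

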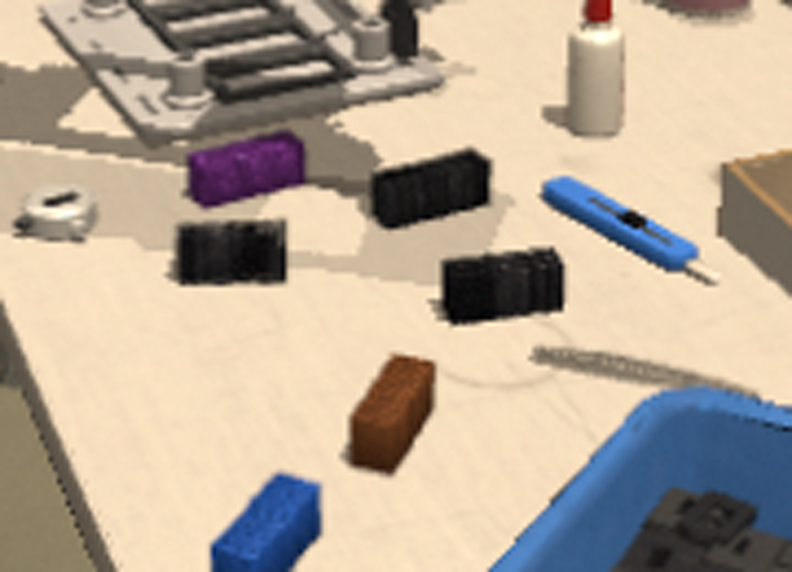

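The side view shows the bundle at crop (430,188). The projected top centre falls at (429,168), which agrees, so I'm descending and gripping.

Request:
{"api": "send_rows", "payload": {"deltas": [[[0.005,-0.011,0.2],[0,0,0]],[[0.005,-0.011,0.45],[0,0,0]],[[0.005,-0.011,0.65],[0,0,0]],[[0.005,-0.011,0.8],[0,0,0]],[[0.005,-0.011,0.9],[0,0,0]],[[0.005,-0.011,0.937],[0,0,0]],[[0.005,-0.011,0.937],[0,0,0]],[[0.005,-0.011,0.937],[0,0,0]]]}}

```text
time: 2.15
tool_pos: [585.5, -314.3, 11.7]
tool_rot: [179.9, -0.1, 7.6]
contact_force: [0.8, -0.3, 1.0]
grip_width: 0.698
```

Request:
{"api": "send_rows", "payload": {"deltas": [[[0,0,0],[0,0,0]],[[0,0,0],[0,0,0]],[[0,0,0],[0,0,0]],[[0,0,0],[0,0,0]],[[0,0,0],[0,0,0]],[[0,0,0],[0,0,0]],[[0,0,0],[0,0,0]],[[0,0,0],[0,0,0]]], "fingers": 1.0}}

```text
time: 2.82
tool_pos: [586.4, -314.2, 12.6]
tool_rot: [179.9, -0.2, 7.6]
contact_force: [-0.5, -0.8, 6.1]
grip_width: 0.274
```

```bash
python3 plan.py 584,-314,100,7.6 545,-110,100,4.7 536.4,34.3,100,4.7 536.4,34.3,24,4.7
```

```text
now [ 586.4 -314.2   12.6] [179.9  -0.2   7.6] w 0.27 t 2.8
584,-314,100,7.6 [[-0.014, -0.002, -0.583], [0.001, -0.001, 0.0]] rows>= 3
545,-110,100,4.7 [[-0.038, -0.691, 0.0], [-0.0, 0.0, 0.008]] rows>= 3
545,-110,100,4.7 [[-0.056, -0.69, 0.001], [-0.0, 0.0, 0.008]] rows>= 3
536.4,34.3,100,4.7 [[0.023, -0.963, 0.0], [-0.0, 0.0, 0.0]] rows>= 4
536.4,34.3,24,4.7 [[-0.0, -0.0, 0.507], [-0.0, 0.0, 0.0]] rows>= 2
```

Request:
{"api": "send_rows", "payload": {"deltas": [[[-0.003,0,-0.2],[0,0,0]],[[-0.007,0,-0.4],[0,0,0]],[[-0.014,0,-0.583],[0,0,0]],[[-0.014,0,-0.583],[0,0,0]],[[-0.014,0,-0.583],[0,0,0]],[[-0.014,0,-0.583],[0,0,0]]]}}

```text
time: 3.32
tool_pos: [582.2, -312.9, 97.1]
tool_rot: [-179.9, 0.1, 7.6]
contact_force: [0.2, 0.6, 0.1]
grip_width: 0.274
```

Run:
```python
from h import *
s=r.sense();print(s['contact_force'],s['tool_pos'],s['grip_width']);p=s['tool_pos']
im=cv2.convertScaleAbs(crop("side",225,130,100,75,8,"s2"),alpha=1.3); crop("side",225,130,100,75,8,"s2",im)
for d in(0,10,20,30,-20,-10):print(d,(proj("side",p+[0,0,d])-[225,130])*8)
```

```text
[0.18636944 0.64280521 0.09448517] [ 582.15297815 -312.9376242    97.14792546] 0.27384093497930023
0 [413.08584226 434.99790539]
10 [413.10740558 406.22435479]
20 [413.12570701 377.27041   ]
30 [413.14068171 348.13616478]
-20 [413.03318312 492.00367452]
-10 [413.06108065 463.59101349]
```

View pics/s2.png

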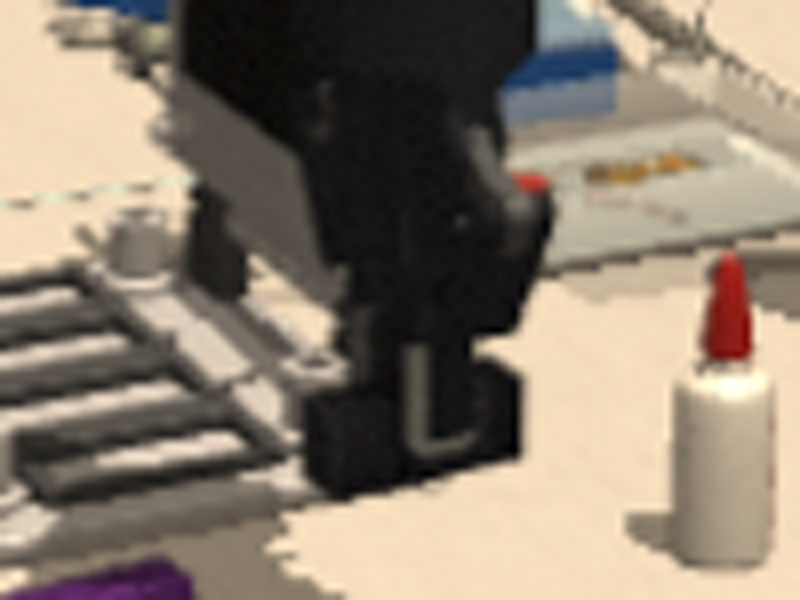

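The near fingertip is at (445,455), about 7 mm above the bundle's lower edge at (445,475), and the bundle is centred on the TCP. I'll release slightly above the pocket floor so the fingers clear the 8 mm fences.

```bash
python3 plan.py  545,-110,100,4.7 536.4,34.3,100,4.7 536.4,34.3,28,4.7
```

```text
now [ 581.5 -312.5   96. ] [-1.799e+02  1.000e-01  7.600e+00] w 0.28 t 3.4
545,-110,100,4.7 [[-0.031, -0.685, -0.012], [-0.0, 0.0, 0.008]] rows>= 3
545,-110,100,4.7 [[-0.048, -0.684, -0.011], [-0.001, 0.001, 0.008]] rows>= 3
536.4,34.3,100,4.7 [[0.023, -0.964, -0.001], [0.0, -0.0, 0.0]] rows>= 4
536.4,34.3,28,4.7 [[-0.001, -0.0, 0.48], [0.0, -0.0, 0.0]] rows>= 2
```

Request:
{"api": "send_rows", "payload": {"deltas": [[[-0.005,-0.12,-0.002],[0,0,0.001]],[[-0.012,-0.26,-0.005],[0,0,0.003]],[[-0.02,-0.42,-0.008],[0,0,0.005]],[[-0.026,-0.56,-0.01],[0,0,0.007]],[[-0.031,-0.685,-0.012],[0,0,0.008]]]}}

```text
time: 3.78
tool_pos: [562.2, -210.0, 96.8]
tool_rot: [-179.8, 0.3, 6.2]
contact_force: [0.0, 0.3, -0.3]
grip_width: 0.276
```

Request:
{"api": "send_rows", "payload": {"deltas": [[[-0.009,-0.13,-0.002],[0,0,0.001]],[[-0.018,-0.26,-0.005],[0,0,0.003]],[[-0.028,-0.4,-0.008],[0,0,0.005]],[[-0.038,-0.54,-0.01],[0,0,0.007]],[[-0.048,-0.684,-0.011],[0,0,0.008]]]}}

```text
time: 4.2
tool_pos: [544.2, -109.5, 98.9]
tool_rot: [-179.9, 0.2, 4.7]
contact_force: [1.0, 0.1, -0.5]
grip_width: 0.275
```

Request:
{"api": "send_rows", "payload": {"deltas": [[[0.003,-0.14,0],[0,0,0]],[[0.007,-0.3,0],[0,0,0]],[[0.011,-0.48,0],[0,0,0]],[[0.015,-0.64,0],[0,0,0]],[[0.018,-0.78,0],[0,0,0]],[[0.021,-0.9,0],[0,0,0]],[[0.023,-0.964,0],[0,0,0]],[[0.023,-0.964,0],[0,0,0]],[[0.023,-0.964,0],[0,0,0]],[[0.023,-0.964,0],[0,0,0]],[[0.023,-0.964,0],[0,0,0]]]}}

```text
time: 5.12
tool_pos: [537.7, 32.4, 101.0]
tool_rot: [180.0, 0.0, 4.7]
contact_force: [-0.8, 0.1, 0.3]
grip_width: 0.28
```

```bash
python3 plan.py  536.4,34.3,60,4.7 536.4,34.3,28,4.7
```

```text
now [537.7  32.4 101. ] [180.    0.    4.7] w 0.28 t 5.1
536.4,34.3,60,4.7 [[-0.007, -0.014, 0.273], [0.0, 0.0, -0.0]] rows>= 1
536.4,34.3,28,4.7 [[-0.0, 0.0, 0.213], [0.0, 0.0, -0.0]] rows>= 1
```

Request:
{"api": "send_rows", "payload": {"deltas": [[[-0.007,-0.014,0.1],[0,0,0]],[[-0.007,-0.014,0.2],[0,0,0]],[[-0.007,-0.014,0.3],[0,0,0]],[[-0.007,-0.014,0.38],[0,0,0]],[[-0.007,-0.014,0.44],[0,0,0]],[[-0.007,-0.014,0.487],[0,0,0]],[[-0.007,-0.014,0.487],[0,0,0]],[[-0.007,-0.014,0.487],[0,0,0]]]}}

```text
time: 5.78
tool_pos: [536.5, 35.2, 28.0]
tool_rot: [-180.0, 0.0, 4.7]
contact_force: [0.5, 0.5, 1.1]
grip_width: 0.278
```

Run:
```python
from h import *
im=cv2.convertScaleAbs(crop("side",165,130,120,90,6.6,"s3"),alpha=1.3); crop("side",165,130,120,90,6.6,"s3",im)
s=r.sense();print(s['contact_force'],s['tool_pos'],s['grip_width'])
```

```text
[-1.14943172 -0.42340181  0.03600661] [537.03166786  35.26044732  28.6132891 ] 0.2767160714922691
```

View pics/s3.png

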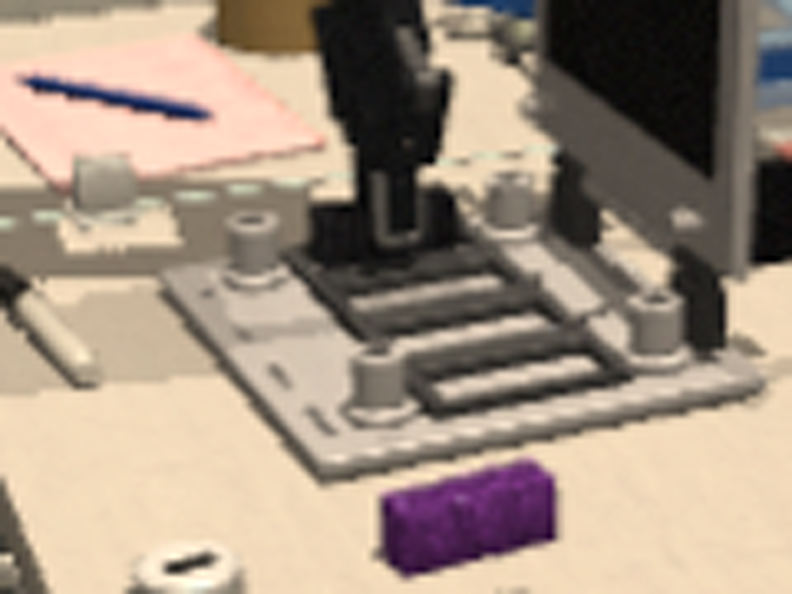

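Bundle 1 is held in the leftmost pocket at (385,240). Lowering 2 mm, releasing and rising.

Request:
{"api": "send_rows", "payload": {"deltas": [[[0,0,0.012],[0,0,0]],[[0,0,0.012],[0,0,0]],[[0,0,0.012],[0,0,0]],[[0,0,0.012],[0,0,0]],[[0,0,0.012],[0,0,0]],[[0,0,0.012],[0,0,0]]], "fingers": 0.52}}

```text
time: 6.33
tool_pos: [536.6, 35.4, 26.6]
tool_rot: [180.0, -0.0, 4.8]
contact_force: [0.7, 0.4, -0.4]
grip_width: 0.479
```

Request:
{"api": "send_rows", "payload": {"deltas": [[[0,0,-0.1],[0,0,0]],[[0,0,-0.25],[0,0,0]],[[0,0,-0.45],[0,0,0]],[[0,0,-0.65],[0,0,0]],[[0,0,-0.65],[0,0,0]],[[0,0,-0.65],[0,0,0]],[[0,0,-0.65],[0,0,0]]]}}

```text
time: 6.92
tool_pos: [536.1, 35.4, 123.7]
tool_rot: [-180.0, 0.0, 4.8]
contact_force: [-0.5, -0.6, 0.1]
grip_width: 0.48
```

```bash
cat > bund.py <<'E'
from h import *
im=r.camera("top")[:,:,::-1];cv2.imwrite("toplast.png",im);g=cv2.GaussianBlur(im,(3,3),0).max(2)
for X,Y in((584,-314),(578,-434),(451,-346)):
    u,v=proj("top",(X,Y,28)).astype(int);m=np.zeros_like(g);m[v-22:v+23,u-19:u+20]=(g[v-22:v+23,u-19:u+20]<62)*255
    cs=[c for c in cv2.findContours(m,0,2)[0] if cv2.contourArea(c)>60]
    for q in cs:
        q=np.array([pw("top",*c[0],27)[:2] for c in q],np.float32);b=cv2.minAreaRect(q)
        bp=cv2.boxPoints(b);e=max(bp[1]-bp[0],bp[2]-bp[1],key=np.linalg.norm);print((X,Y),np.round(b[0],1),np.round(b[1],1),"yaw",round(float(np.degrees(np.arctan(e[1]/e[0]))),1))
E
python3 bund.py; python3 plan.py 545,-110,123,4.7 578,-434,120,-2.3 578,-434,12,-2.3
```

```text
(578, -434) [ 577.7 -434.4] [22.3 58.7] yaw -2.3
(451, -346) [ 450.3 -346.6] [19.2 54.8] yaw -18.6
now [535.3  35.5 122.7] [-1.8e+02  1.0e-01  4.7e+00] w 0.48 t 7.0
545,-110,123,4.7 [[-0.016, 0.972, -0.002], [-0.0, 0.001, 0.0]] rows>= 4
578,-434,120,-2.3 [[0.013, 0.724, 0.006], [-0.0, -0.0, 0.013]] rows>= 3
578,-434,120,-2.3 [[0.043, 0.722, 0.007], [-0.0, -0.0, 0.013]] rows>= 3
578,-434,120,-2.3 [[0.073, 0.72, 0.006], [-0.0, -0.0, 0.013]] rows>= 3
578,-434,12,-2.3 [[-0.001, 0.0, 0.72], [-0.0, -0.0, 0.0]] rows>= 3
```

Request:
{"api": "send_rows", "payload": {"deltas": [[[-0.004,0.25,0],[0,0,0]],[[-0.008,0.5,0],[0,0,0]],[[-0.012,0.75,0],[0,0,0]],[[-0.016,0.972,0],[0,0,0]]], "fingers": 0.35}}

```text
time: 7.3
tool_pos: [544.7, -111.3, 121.8]
tool_rot: [-179.9, 0.2, 4.8]
contact_force: [0.1, -0.3, -0.5]
grip_width: 0.647
```

Request:
{"api": "send_rows", "payload": {"deltas": [[[0.004,0.24,0.002],[0,0,0.004]],[[0.008,0.48,0.004],[0,0,0.008]],[[0.013,0.724,0.006],[0,0,0.013]]]}}

```text
time: 7.55
tool_pos: [555.5, -219.0, 120.5]
tool_rot: [-179.9, 0.2, 2.4]
contact_force: [-0.1, 0.9, -0.0]
grip_width: 0.652
```

Request:
{"api": "send_rows", "payload": {"deltas": [[[0.014,0.24,0.002],[0,0,0.004]],[[0.028,0.48,0.004],[0,0,0.008]],[[0.043,0.722,0.007],[0,0,0.013]]]}}

```text
time: 7.8
tool_pos: [566.6, -326.9, 119.2]
tool_rot: [-179.8, 0.2, 0.0]
contact_force: [0.9, 0.0, -0.2]
grip_width: 0.651
```

Request:
{"api": "send_rows", "payload": {"deltas": [[[0.024,0.24,0.002],[0,0,0.004]],[[0.048,0.48,0.004],[0,0,0.008]],[[0.073,0.72,0.007],[0,0,0.013]],[[0.073,0.72,0.007],[0,0,0.013]],[[0.073,0.72,0.007],[0,0,0.013]],[[0.073,0.72,0.007],[0,0,0.013]],[[0.073,0.72,0.007],[0,0,0.013]],[[0.073,0.72,0.007],[0,0,0.013]]]}}

```text
time: 8.47
tool_pos: [579.1, -432.1, 120.1]
tool_rot: [-179.9, 0.1, -2.2]
contact_force: [0.1, -0.1, -0.0]
grip_width: 0.651
```

```bash
python3 bund.py; python3 plan.py 578,-434,12.5,-2.3
```

```text
(578, -434) [ 583.7 -445.1] [82.5 81.2] yaw 42.8
(451, -346) [ 492.3 -346.4] [110.4  42.6] yaw 79.3
now [ 579.3 -432.3  120.6] [-180.     0.    -2.2] w 0.65 t 8.5
578,-434,12.5,-2.3 [[-0.008, 0.012, 0.72], [-0.0, 0.0, 0.001]] rows>= 3
```

Request:
{"api": "send_rows", "payload": {"deltas": [[[-0.008,0.012,0.15],[0,0,0]],[[-0.008,0.012,0.35],[0,0,0]],[[-0.008,0.012,0.53],[0,0,0]],[[-0.008,0.012,0.65],[0,0,0]],[[-0.008,0.012,0.72],[0,0,0]],[[-0.008,0.012,0.72],[0,0,0]],[[-0.008,0.012,0.72],[0,0,0]]]}}

```text
time: 9.1
tool_pos: [578.1, -435.2, 13.0]
tool_rot: [-180.0, 0.0, -2.2]
contact_force: [0.3, -0.1, 1.1]
grip_width: 0.647
```

Request:
{"api": "send_rows", "payload": {"deltas": [[[0,0,0],[0,0,0]],[[0,0,0],[0,0,0]],[[0,0,0],[0,0,0]],[[0,0,0],[0,0,0]],[[0,0,0],[0,0,0]],[[0,0,0],[0,0,0]],[[0,0,0],[0,0,0]],[[0,0,0],[0,0,0]]], "fingers": 1.0}}

```text
time: 9.77
tool_pos: [579.5, -437.3, 15.8]
tool_rot: [179.8, -0.2, -2.3]
contact_force: [0.0, 0.1, 6.5]
grip_width: 0.278
```

```bash
python3 plan.py 578,-434,110,-2.3 545,-125,110,4.7 540.8,-19.5,105,4.7
```

```text
now [ 579.5 -437.3   15.8] [179.8  -0.2  -2.3] w 0.28 t 9.8
578,-434,110,-2.3 [[-0.009, -0.02, -0.628], [0.001, -0.001, 0.0]] rows>= 3
545,-125,110,4.7 [[-0.1, -0.683, 0.0], [-0.0, -0.0, -0.013]] rows>= 3
545,-125,110,4.7 [[-0.073, -0.687, 0.0], [-0.0, -0.0, -0.013]] rows>= 3
545,-125,110,4.7 [[-0.044, -0.689, 0.0], [-0.0, -0.0, -0.013]] rows>= 3
540.8,-19.5,105,4.7 [[0.03, -0.703, 0.034], [-0.0, -0.0, 0.0]] rows>= 3
```

Request:
{"api": "send_rows", "payload": {"deltas": [[[-0.003,0,-0.15],[0,0,0]],[[-0.005,-0.01,-0.35],[0,0,0]],[[-0.009,-0.015,-0.55],[0,0,0]],[[-0.009,-0.015,-0.64],[0,0,0]],[[-0.009,-0.015,-0.64],[0,0,0]]]}}

```text
time: 10.18
tool_pos: [579.4, -436.0, 114.7]
tool_rot: [179.6, -0.4, -2.3]
contact_force: [-0.0, -0.7, 0.5]
grip_width: 0.279
```

Request:
{"api": "send_rows", "payload": {"deltas": [[[-0.017,-0.115,0],[0,0,-0.002]],[[-0.037,-0.255,0],[0,0,-0.005]],[[-0.06,-0.41,0],[0,0,-0.008]],[[-0.081,-0.555,0],[0,0,-0.011]],[[-0.1,-0.683,0],[0,0,-0.013]]]}}

```text
time: 10.6
tool_pos: [564.0, -328.3, 106.0]
tool_rot: [-179.8, 0.2, 0.1]
contact_force: [-0.6, -0.2, -1.0]
grip_width: 0.278
```

Request:
{"api": "send_rows", "payload": {"deltas": [[[-0.015,-0.14,0],[0,0,-0.003]],[[-0.03,-0.28,0],[0,0,-0.006]],[[-0.045,-0.42,0],[0,0,-0.008]],[[-0.06,-0.56,0],[0,0,-0.011]],[[-0.073,-0.687,0],[0,0,-0.013]]]}}

```text
time: 11.02
tool_pos: [552.9, -225.6, 106.3]
tool_rot: [-179.9, 0.2, 2.4]
contact_force: [-0.3, -0.0, -0.1]
grip_width: 0.28
```

Request:
{"api": "send_rows", "payload": {"deltas": [[[-0.009,-0.14,0],[0,0,-0.003]],[[-0.018,-0.28,0],[0,0,-0.006]],[[-0.027,-0.42,0],[0,0,-0.008]],[[-0.036,-0.56,0],[0,0,-0.011]],[[-0.044,-0.689,0],[0,0,-0.013]]]}}

```text
time: 11.43
tool_pos: [541.9, -122.9, 106.5]
tool_rot: [-179.9, 0.2, 4.8]
contact_force: [0.1, 1.0, 0.9]
grip_width: 0.278
```

Request:
{"api": "send_rows", "payload": {"deltas": [[[0.007,-0.16,0],[0,0,0]],[[0.014,-0.32,0],[0,0,0]],[[0.02,-0.47,0],[0,0,0]],[[0.026,-0.61,0],[0,0,0]],[[0.03,-0.703,0],[0,0,0]],[[0.03,-0.703,0],[0,0,0]],[[0.03,-0.703,0],[0,0,0]],[[0.03,-0.703,0],[0,0,0]],[[0.03,-0.703,0],[0,0,0]]]}}

```text
time: 12.18
tool_pos: [539.1, -19.9, 108.2]
tool_rot: [180.0, 0.1, 4.7]
contact_force: [0.1, 0.2, -0.2]
grip_width: 0.282
```

```bash
python3 plan.py 540.8,-19.5,30.5,4.7;python3 - <<'E'
from h import *
im=cv2.convertScaleAbs(crop("side",165,100,140,110,5.6,"s4"),alpha=1.3); crop("side",165,100,140,110,5.6,"s4",im)
E
```

```text
now [539.1 -19.9 108.2] [1.8e+02 1.0e-01 4.7e+00] w 0.28 t 12.2
540.8,-19.5,30.5,4.7 [[0.012, -0.002, 0.518], [0.0, 0.0, -0.0]] rows>= 2
```

View pics/s4.png

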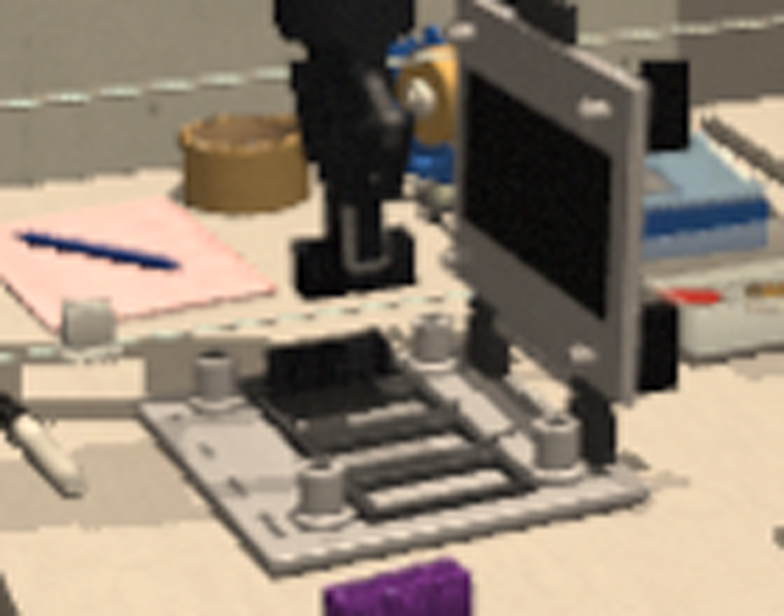

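Bundle 1 lies in pocket 1 at (330,365), and bundle 2 is held level above it at (355,260). Placing it.

Request:
{"api": "send_rows", "payload": {"deltas": [[[0.012,0,0.12],[0,0,0]],[[0.012,0,0.25],[0,0,0]],[[0.012,0,0.36],[0,0,0]],[[0.012,0,0.44],[0,0,0]],[[0.012,0,0.5],[0,0,0]],[[0.012,0,0.528],[0,0,0]],[[0.012,0,0.528],[0,0,0]],[[0.012,0,0.528],[0,0,0]]]}}

```text
time: 12.9
tool_pos: [541.7, -19.2, 30.1]
tool_rot: [180.0, -0.0, 4.7]
contact_force: [-0.3, -0.6, 0.2]
grip_width: 0.281
```

Request:
{"api": "send_rows", "payload": {"deltas": [[[0,0,0],[0,0,0]],[[0,0,0],[0,0,0]],[[0,0,0],[0,0,0]],[[0,0,0],[0,0,0]],[[0,0,0],[0,0,0]]], "fingers": 0.55}}

```text
time: 13.32
tool_pos: [541.6, -18.9, 30.1]
tool_rot: [180.0, -0.0, 4.8]
contact_force: [1.0, -0.5, -0.2]
grip_width: 0.448
```

Request:
{"api": "send_rows", "payload": {"deltas": [[[0,0,-0.1],[0,0,0]],[[0,0,-0.25],[0,0,0]],[[0,0,-0.45],[0,0,0]],[[0,0,-0.65],[0,0,0]],[[0,0,-0.65],[0,0,0]],[[0,0,-0.65],[0,0,0]],[[0,0,-0.65],[0,0,0]]]}}

```text
time: 13.9
tool_pos: [540.9, -18.9, 127.0]
tool_rot: [-180.0, 0.0, 4.8]
contact_force: [0.2, -0.7, -1.0]
grip_width: 0.451
```

```bash
python3 bund.py; python3 plan.py 451,-346,115,-18.6 451,-346,13,-18.6
```

```text
(451, -346) [ 451.2 -345.9] [18.7 56. ] yaw -16.0
now [540.2 -18.8 126. ] [-1.8e+02  1.0e-01  4.7e+00] w 0.45 t 13.9
451,-346,115,-18.6 [[-0.258, 0.708, 0.025], [-0.0, 0.0, 0.043]] rows>= 3
451,-346,115,-18.6 [[-0.159, 0.737, 0.024], [0.0, 0.0, 0.043]] rows>= 3
451,-346,115,-18.6 [[-0.06, 0.751, 0.025], [0.0, 0.001, 0.044]] rows>= 3
451,-346,13,-18.6 [[-0.0, 0.0, 0.68], [0.0, -0.0, -0.0]] rows>= 3
```

Request:
{"api": "send_rows", "payload": {"deltas": [[[-0.086,0.236,0.008],[0,0,0.014]],[[-0.172,0.472,0.016],[0,0,0.028]],[[-0.258,0.708,0.025],[0,0,0.043]]], "fingers": 0.35}}

```text
time: 14.2
tool_pos: [509.8, -127.9, 121.4]
tool_rot: [-179.9, 0.2, -3.0]
contact_force: [1.2, 0.1, -0.1]
grip_width: 0.65
```

Request:
{"api": "send_rows", "payload": {"deltas": [[[-0.053,0.246,0.008],[0,0,0.014]],[[-0.106,0.491,0.016],[0,0,0.028]],[[-0.159,0.737,0.024],[0,0,0.043]]]}}

```text
time: 14.45
tool_pos: [479.8, -237.7, 117.7]
tool_rot: [-179.9, 0.2, -10.8]
contact_force: [1.5, 0.0, -0.1]
grip_width: 0.654
```

Request:
{"api": "send_rows", "payload": {"deltas": [[[-0.02,0.25,0.008],[0,0,0.014]],[[-0.04,0.5,0.016],[0,0,0.028]],[[-0.06,0.751,0.025],[0,0,0.044]],[[-0.06,0.751,0.025],[0,0,0.044]],[[-0.06,0.751,0.025],[0,0,0.044]],[[-0.06,0.751,0.025],[0,0,0.044]],[[-0.06,0.751,0.025],[0,0,0.044]],[[-0.06,0.751,0.025],[0,0,0.044]]]}}

```text
time: 15.12
tool_pos: [452.1, -344.4, 115.3]
tool_rot: [-179.9, 0.1, -18.5]
contact_force: [0.2, -0.1, -0.5]
grip_width: 0.651
```

```bash
python3 plan.py 451,-346,13,-18
```

```text
now [ 452.1 -344.4  115.3] [-1.799e+02  1.000e-01 -1.850e+01] w 0.65 t 15.1
451,-346,13,-18 [[-0.003, 0.013, 0.682], [-0.0, 0.0, -0.003]] rows>= 3
```

Request:
{"api": "send_rows", "payload": {"deltas": [[[-0.003,0.013,0.15],[0,0,0]],[[-0.003,0.013,0.33],[0,0,0]],[[-0.003,0.013,0.5],[0,0,0]],[[-0.003,0.013,0.62],[0,0,0]],[[-0.003,0.013,0.682],[0,0,0]],[[-0.003,0.013,0.682],[0,0,0]],[[-0.003,0.013,0.682],[0,0,0]]]}}

```text
time: 15.7
tool_pos: [451.4, -347.1, 13.9]
tool_rot: [-180.0, 0.0, -18.6]
contact_force: [1.0, 0.5, -0.2]
grip_width: 0.652
```

Request:
{"api": "send_rows", "payload": {"deltas": [[[0,0,0],[0,0,0]],[[0,0,0],[0,0,0]],[[0,0,0],[0,0,0]],[[0,0,0],[0,0,0]],[[0,0,0],[0,0,0]],[[0,0,0],[0,0,0]],[[0,0,0],[0,0,0]],[[0,0,0],[0,0,0]]], "fingers": 1.0}}

```text
time: 16.37
tool_pos: [452.4, -349.1, 15.7]
tool_rot: [179.9, -0.2, -18.7]
contact_force: [0.2, -0.5, 6.7]
grip_width: 0.276
```

```bash
python3 plan.py 451,-346,108,-18.5 545.2,-73.4,108,4.7
```

```text
now [ 452.4 -349.1   15.7] [179.9  -0.2 -18.7] w 0.28 t 16.4
451,-346,108,-18.5 [[-0.013, -0.016, -0.615], [0.0, -0.001, -0.001]] rows>= 3
545.2,-73.4,108,4.7 [[0.01, -0.961, -0.001], [0.0, 0.0, -0.064]] rows>= 4
545.2,-73.4,108,4.7 [[0.201, -0.94, -0.002], [0.0, 0.0, -0.065]] rows>= 4
```

Request:
{"api": "send_rows", "payload": {"deltas": [[[-0.003,0,-0.15],[0,0,0]],[[-0.007,-0.01,-0.35],[0,0,0]],[[-0.013,-0.014,-0.54],[0,0,0]],[[-0.013,-0.014,-0.625],[0,0,0]],[[-0.013,-0.014,-0.625],[0,0,0]]]}}

```text
time: 16.78
tool_pos: [452.2, -347.5, 111.7]
tool_rot: [179.8, -0.4, -18.6]
contact_force: [0.5, 0.2, 0.2]
grip_width: 0.273
```

Request:
{"api": "send_rows", "payload": {"deltas": [[[0.001,-0.12,0],[0,0,-0.008]],[[0.003,-0.27,0],[0,0,-0.018]],[[0.004,-0.44,0],[0,0,-0.03]],[[0.006,-0.62,0],[0,0,-0.042]],[[0.008,-0.79,0],[0,0,-0.053]],[[0.01,-0.961,0],[0,0,-0.064]]]}}

```text
time: 17.28
tool_pos: [496.2, -207.4, 105.2]
tool_rot: [-179.9, 0.2, -7.1]
contact_force: [-0.4, 0.1, -0.6]
grip_width: 0.275
```

Request:
{"api": "send_rows", "payload": {"deltas": [[[0.037,-0.17,0],[0,0,-0.011]],[[0.073,-0.34,0],[0,0,-0.023]],[[0.109,-0.51,0],[0,0,-0.035]],[[0.145,-0.68,0],[0,0,-0.047]],[[0.178,-0.83,0],[0,0,-0.057]],[[0.201,-0.94,0],[0,0,-0.065]],[[0.201,-0.94,0],[0,0,-0.065]],[[0.201,-0.94,0],[0,0,-0.065]],[[0.201,-0.94,0],[0,0,-0.065]],[[0.201,-0.94,0],[0,0,-0.065]],[[0.201,-0.94,0],[0,0,-0.065]]]}}

```text
time: 18.2
tool_pos: [544.3, -74.0, 107.1]
tool_rot: [180.0, 0.0, 4.5]
contact_force: [-0.2, 0.3, -0.5]
grip_width: 0.272
```

```bash
python3 plan.py 545.2,-73.4,30.3,4.7
python3 - <<'E'
from h import *
im=cv2.convertScaleAbs(crop("side",165,100,140,110,5.6,"s5"),alpha=1.3); crop("side",165,100,140,110,5.6,"s5",im)
E
```

```text
now [544.3 -74.  107.1] [180.    0.    4.5] w 0.27 t 18.2
545.2,-73.4,30.3,4.7 [[0.006, -0.003, 0.512], [0.0, 0.0, -0.001]] rows>= 2
```

View pics/s5.png

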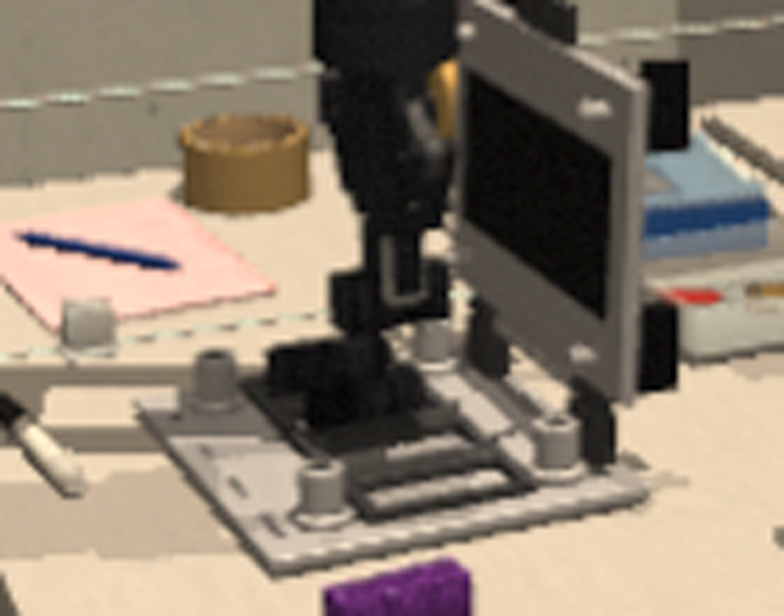

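Both earlier bundles are in pockets 1 and 2 at (310,370) and (360,390), and the third is held level at (390,295). Placing it.

Request:
{"api": "send_rows", "payload": {"deltas": [[[0.006,-0.003,0.12],[0,0,-0.001]],[[0.006,-0.003,0.25],[0,0,-0.001]],[[0.006,-0.003,0.36],[0,0,-0.001]],[[0.006,-0.003,0.44],[0,0,-0.001]],[[0.006,-0.003,0.5],[0,0,-0.001]],[[0.006,-0.003,0.518],[0,0,-0.001]],[[0.006,-0.003,0.518],[0,0,-0.001]],[[0.006,-0.003,0.518],[0,0,-0.001]]]}}

```text
time: 18.92
tool_pos: [546.3, -72.7, 30.4]
tool_rot: [180.0, -0.1, 4.7]
contact_force: [0.4, 0.1, -0.5]
grip_width: 0.278
```

Request:
{"api": "send_rows", "payload": {"deltas": [[[0,0,0],[0,0,0]],[[0,0,0],[0,0,0]],[[0,0,0],[0,0,0]],[[0,0,0],[0,0,0]],[[0,0,0],[0,0,0]]], "fingers": 0.55}}

```text
time: 19.33
tool_pos: [545.9, -72.5, 30.2]
tool_rot: [180.0, -0.0, 4.8]
contact_force: [0.0, 0.1, 0.7]
grip_width: 0.451
```

Request:
{"api": "send_rows", "payload": {"deltas": [[[0,0,-0.15],[0,0,0]],[[0,0,-0.4],[0,0,0]],[[0,0,-0.7],[0,0,0]],[[0,0,-0.98],[0,0,0]],[[0,0,-0.98],[0,0,0]]]}}

```text
time: 19.75
tool_pos: [551.6, -73.9, 186.7]
tool_rot: [179.7, -0.9, 4.8]
contact_force: [1.6, -0.1, 2.2]
grip_width: 0.451
```

Request:
{"api": "send_rows", "payload": {"deltas": [[[-0.2,0.1,-0.2],[0,0,0]],[[-0.45,0.2,-0.4],[0,0,0]],[[-0.7,0.3,-0.6],[0,0,0]],[[-0.9,0.4,-0.9],[0,0,0]],[[-0.9,0.4,-0.9],[0,0,0]],[[-0.9,0.4,-0.9],[0,0,0]]]}}

```text
time: 20.25
tool_pos: [416.3, -146.3, 318.7]
tool_rot: [179.6, -0.5, 4.6]
contact_force: [1.0, 0.3, 0.8]
grip_width: 0.452
```

Run:
```python
from h import *
import subprocess
s=r.sense();print(s['tool_pos'],s['time'])
im=cv2.convertScaleAbs(r.camera("top")[:,:,::-1],alpha=1.5);a=cv2.resize(im[125:245,105:235],None,fx=4,fy=4,interpolation=2)
im=cv2.convertScaleAbs(r.camera("side")[:,:,::-1],alpha=1.3);b=cv2.resize(im[95:215,185:255],None,fx=4,fy=4,interpolation=2)
cv2.imwrite("pics/m6.png",np.hstack([a,b]))
```

```text
[ 416.25988153 -146.32378911  318.65887268] 20.25
```

View pics/m6.png

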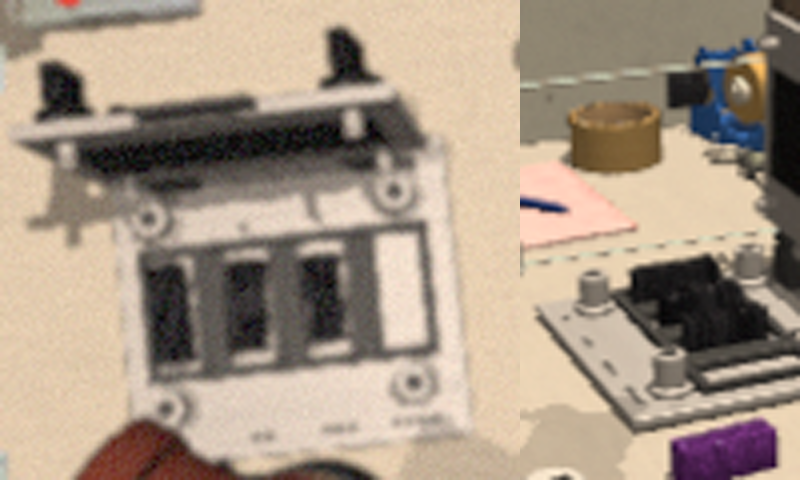

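Three bundles lie flat in pockets 1–3, at (170,310), (247,305) and (322,297) in the left half, and pocket 4 is empty. Before reaching behind the lid I'll check the clearance to the shelf.

```bash
cat > fx.py <<'E'
from h import *
p=np.load("fix.npy")
def W(x,y,z): c,s=np.cos(p[2]),np.sin(p[2]);return np.array([p[0]+c*x-s*y,p[1]+s*x+c*y,z])
E
python3 - <<'E'
from fx import *
k=1/1.5625
for su,sv in((385,58),(600,140)):
    o,d=ray("side",su*k,sv*k);best=[]
    for t in np.linspace(600,2500,3000):
        P=o+d*t;u,v=proj("top",P)/k
        best.append((abs(v-(135-30*u/800+-8)),P))
    b=min(best,key=lambda a:a[0]);print("shelf edge",b)
for t in(1.6,1.66,1.72):
  for y in(-120,120):
    print(t,y,[(proj("top",W(94-np.cos(t)*195,y,48+195*np.sin(t)))/k).round(0),(proj("side",W(94-np.cos(t)*195,y,48+195*np.sin(t)))/k).round(0)])
print("bottle foot",pw("side",533*k,268*k,0), W(152,0,0))
E
python3 plan.py 420,-100,335,4.7 694.5,-34,335,4.7 694.5,-34,228,4.7
```

```text
shelf edge (np.float64(0.009333386036729507), array([805.56128197, 595.26016497, 353.26386431]))
now [ 416.4 -144.2  313.6] [179.9  -0.2   4.7] w 0.45 t 20.4
420,-100,335,4.7 [[0.048, -0.291, -0.143], [0.001, -0.001, -0.0]] rows>= 2
694.5,-34,335,4.7 [[0.93, -0.145, 0.001], [-0.0, -0.0, -0.0]] rows>= 4
694.5,-34,335,4.7 [[0.93, -0.145, 0.0], [-0.0, -0.0, -0.0]] rows>= 4
694.5,-34,228,4.7 [[-0.001, 0.001, 0.714], [-0.0, -0.0, -0.0]] rows>= 3Traceback (most recent call last):
  File "<stdin>", line 4, in <module>
  File "h.py", line 4, in ray
    c=r.camera_params(n);d=np.array([(u-c['cx'])/c['fx'],(v-c['cy'])/c['fy']]);p=d.copy()
ValueError: time passes only in moves, steps and waits
```

Request:
{"api": "send_rows", "payload": {"deltas": [[[0.02,-0.1,-0.07],[0,0,0]],[[0.048,-0.291,-0.143],[0,0,0]]], "fingers": 1.0}}

```text
time: 20.52
tool_pos: [418.9, -99.8, 330.8]
tool_rot: [-179.9, 0.3, 4.5]
contact_force: [0.7, -1.0, -0.5]
grip_width: 0.18
```

Request:
{"api": "send_rows", "payload": {"deltas": [[[0.2,-0.03,0],[0,0,0]],[[0.4,-0.06,0],[0,0,0]],[[0.6,-0.09,0],[0,0,0]],[[0.8,-0.12,0],[0,0,0]],[[0.93,-0.145,0],[0,0,0]]]}}

```text
time: 20.93
tool_pos: [558.7, -64.2, 330.2]
tool_rot: [-179.9, 0.2, 4.9]
contact_force: [-0.5, -0.3, -0.5]
grip_width: 0.0
```

Request:
{"api": "send_rows", "payload": {"deltas": [[[0.18,-0.03,0],[0,0,0]],[[0.36,-0.06,0],[0,0,0]],[[0.54,-0.09,0],[0,0,0]],[[0.7,-0.11,0],[0,0,0]],[[0.84,-0.13,0],[0,0,0]],[[0.93,-0.145,0],[0,0,0]],[[0.93,-0.145,0],[0,0,0]],[[0.93,-0.145,0],[0,0,0]],[[0.93,-0.145,0],[0,0,0]],[[0.93,-0.145,0],[0,0,0]]]}}

```text
time: 21.77
tool_pos: [693.2, -32.7, 332.5]
tool_rot: [-180.0, 0.1, 4.8]
contact_force: [-0.2, -0.4, 0.3]
grip_width: -0.003
```

```bash
sed -i 's/^from rig import r/from rig import r as _r\nimport functools\nclass _S:\n    def __getattr__(s,n): return getattr(_r,n)\n    camera_params=staticmethod(functools.lru_cache(None)(lambda n:_r.camera_params(n)))\nr=_S()/' h.py; python3 plan.py 694.5,-34,228,4.7
python3 - <<'E'
from h import *
a=cv2.convertScaleAbs(r.camera("top")[:,:,::-1],alpha=1.5)[60:260,90:240]
b=cv2.convertScaleAbs(r.camera("side")[:,:,::-1],alpha=1.3)[20:220,150:330]
cv2.imwrite("pics/m7.png",cv2.resize(np.hstack([a,b]),None,fx=2.4,fy=2.4,interpolation=2))
E
```

```text
now [693.2 -32.7 332.5] [-1.8e+02  1.0e-01  4.8e+00] w -0.0 t 21.8
694.5,-34,228,4.7 [[0.009, 0.009, 0.697], [-0.0, 0.001, 0.0]] rows>= 3
```

View pics/m7.png

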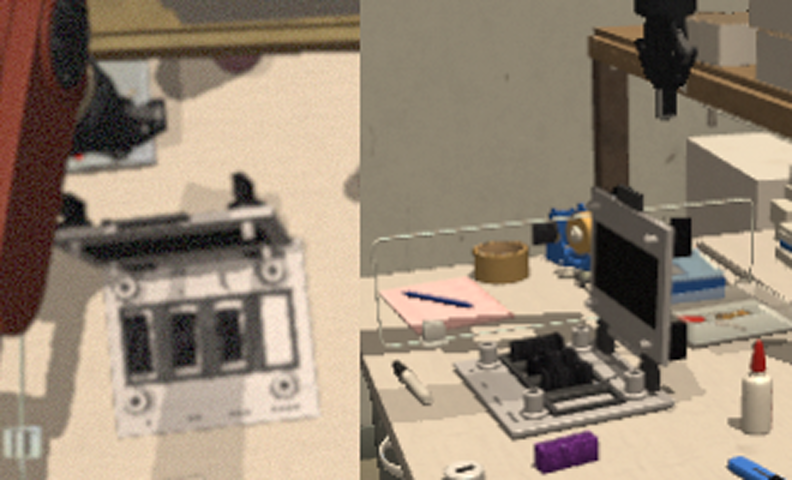

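The tool is clear above and behind the lid (tip at (665,115) in the right half). Descending behind the lip.

Request:
{"api": "send_rows", "payload": {"deltas": [[[0.009,0.009,0.1],[0,0,0]],[[0.009,0.009,0.25],[0,0,0]],[[0.009,0.009,0.4],[0,0,0]],[[0.009,0.009,0.53],[0,0,0]],[[0.009,0.009,0.63],[0,0,0]],[[0.009,0.009,0.697],[0,0,0]],[[0.009,0.009,0.697],[0,0,0]],[[0.009,0.009,0.697],[0,0,0]]]}}

```text
time: 22.53
tool_pos: [695.0, -34.2, 227.9]
tool_rot: [-180.0, 0.1, 4.7]
contact_force: [-0.0, -0.1, -0.1]
grip_width: 0.004
```

Run:
```python
from fx import *
s=r.sense();P=s['tool_pos'];print(P,s['contact_force'])
c,sn=np.cos(p[2]),np.sin(p[2]);d=P[:2]-p[:2];fxx=c*d[0]+sn*d[1];fy=-sn*d[0]+c*d[1];print("fixture frame",fxx,fy,P[2])
# tip track: contact radius R, off = 5mm face + side offset (11 mm half width at upright -> 0 when level), lead 6 deg
for t in np.radians([95,88,80,70,60,50,40,30,20,12,6,0]):
    R=178;n=np.array([np.sin(t),np.cos(t)]);q=np.array([94,48])+R*np.array([-np.cos(t),np.sin(t)])+5*n
    q=q+np.array([11*np.sin(t) ,0]) 
    print(round(np.degrees(t)),q.round(1),"d/150:",((q[0]-fxx)/150).round(3),((P[2]-q[1])/150).round(3))
```

```text
[695.01245727 -34.21664921 227.92654067] [-0.03664229 -0.12950026 -0.11946589]
fixture frame 152.52473545561537 -0.21452924324784028 227.92654066897177
95 [125.5 224.9] d/150: -0.18 0.02
88 [103.8 226.1] d/150: -0.325 0.012
80 [ 78.8 224.2] d/150: -0.491 0.025
70 [ 48.2 217. ] d/150: -0.696 0.073
60 [ 18.9 204.7] d/150: -0.891 0.155
50 [ -8.2 187.6] d/150: -1.071 0.269
40 [-32.1 166.2] d/150: -1.231 0.411
30 [-52.2 141.3] d/150: -1.365 0.577
20 [-67.8 113.6] d/150: -1.469 0.762
12 [-76.8  89.9] d/150: -1.529 0.92
6 [-81.4  71.6] d/150: -1.559 1.042
0 [-84.  53.] d/150: -1.577 1.166
```

Request:
{"api": "send_rows", "payload": {"deltas": [[[-0.09,0,0.01],[0,0,0]],[[-0.18,0,0.015],[0,0,0]],[[-0.25,0,0.012],[0,0,0]],[[-0.325,0,0.012],[0,0,0]],[[-0.41,0,0.018],[0,0,0]],[[-0.49,0,0.025],[0,0,0]],[[-0.56,0,0.04],[0,0,0]],[[-0.63,0,0.055],[0,0,0]],[[-0.696,0,0.073],[0,0,0]],[[-0.76,0,0.098],[0,0,0]],[[-0.83,0,0.125],[0,0,0]],[[-0.891,0,0.155],[0,0,0]]]}}

```text
time: 23.53
tool_pos: [566.1, -45.0, 209.9]
tool_rot: [179.9, -0.7, 4.7]
contact_force: [3.7, 1.5, 2.6]
grip_width: 0.001
```

Run:
```python
from fx import *
a=cv2.convertScaleAbs(r.camera("side")[:,:,::-1],alpha=1.3)[60:220,150:310]
cv2.imwrite("pics/m8.png",cv2.resize(a,None,fx=3.7,fy=3.7,interpolation=2))
print(r.sense()['tool_pos'],r.sense()['contact_force'])
```

```text
[563.3217192  -45.18489802 208.36816756] [-1.31148714  0.38562204  3.16803287]
```

View pics/m8.png

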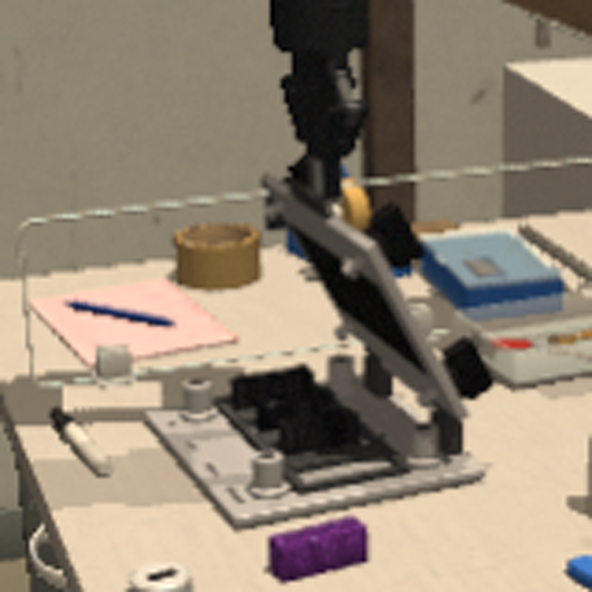

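The lid is following at about 60° with light contact. Continuing the arc.

Request:
{"api": "send_rows", "payload": {"deltas": [[[-0.09,0,0.055],[0,0,0]],[[-0.18,0,0.114],[0,0,0]],[[-0.26,0,0.183],[0,0,0]],[[-0.34,0,0.256],[0,0,0]],[[-0.41,0,0.337],[0,0,0]],[[-0.474,0,0.422],[0,0,0]],[[-0.53,0,0.513],[0,0,0]],[[-0.578,0,0.607],[0,0,0]],[[-0.61,0,0.685],[0,0,0]],[[-0.638,0,0.765],[0,0,0]],[[-0.655,0,0.825],[0,0,0]],[[-0.668,0,0.887],[0,0,0]]]}}

```text
time: 24.58
tool_pos: [464.3, -54.0, 73.6]
tool_rot: [179.9, -0.2, 4.7]
contact_force: [1.2, 0.3, 1.9]
grip_width: 0.0
```

Request:
{"api": "send_rows", "payload": {"deltas": [[[-0.004,0,0.03],[0,0,0]],[[-0.008,0,0.06],[0,0,0]],[[-0.012,0,0.09],[0,0,0]],[[-0.016,0,0.11],[0,0,0]],[[-0.018,0,0.12],[0,0,0]],[[-0.018,0,0.12],[0,0,0]],[[-0.018,0,0.12],[0,0,0]]]}}

```text
time: 25.17
tool_pos: [459.3, -53.6, 54.2]
tool_rot: [-180.0, 0.1, 4.8]
contact_force: [0.5, 0.1, -0.0]
grip_width: 0.0
```

Request:
{"api": "send_rows", "payload": {"deltas": [[[0,0,0.01],[0,0,0]],[[0,0,0.02],[0,0,0]],[[0,0,0.03],[0,0,0]],[[0,0,0.035],[0,0,0]],[[0,0,0.035],[0,0,0]],[[0,0,0.035],[0,0,0]]]}}

```text
time: 25.67
tool_pos: [459.7, -53.7, 52.7]
tool_rot: [-180.0, 0.2, 4.8]
contact_force: [-10.3, 2.0, 27.8]
grip_width: 0.002
```

Request:
{"api": "send_rows", "payload": {"deltas": [[[0,0,-0.2],[0,0,0]],[[0,0,-0.5],[0,0,0]],[[0,0,-0.8],[0,0,0]],[[-0.1,0.3,-0.9],[0,0,0]],[[-0.2,0.6,-0.9],[0,0,0]],[[-0.2,0.9,-0.9],[0,0,0]],[[-0.2,0.95,-0.9],[0,0,0]]], "fingers": 0.4}}

```text
time: 26.25
tool_pos: [441.7, -201.4, 185.7]
tool_rot: [179.8, -0.1, 4.7]
contact_force: [0.5, -0.4, -0.4]
grip_width: 0.599
```

Request:
{"api": "send_rows", "payload": {"deltas": [[[-0.1,0.3,0],[0,0,0]],[[-0.2,0.5,0],[0,0,0]],[[-0.3,0.7,0],[0,0,0]],[[-0.3,0.8,0],[0,0,0]],[[-0.3,0.8,0],[0,0,0]],[[-0.3,0.8,0],[0,0,0]]]}}

```text
time: 26.75
tool_pos: [406.8, -321.5, 184.0]
tool_rot: [-179.9, -0.0, 4.7]
contact_force: [0.8, 0.8, -1.0]
grip_width: 0.596
```

Run:
```python
from fx import *
a=np.mean([r.camera("top")[:,:,::-1] for _ in range(4)],0)
a=cv2.convertScaleAbs(a,alpha=1.5)[125:240,108:228]
cv2.imwrite("pics/m9.png",cv2.resize(a,None,fx=5,fy=5,interpolation=2))
for n,x,y in(("fl",-66,86),("fr",-66,-86),("rl",66,86),("rr",66,-86)):
    print(n,W(x,y,0)[:2].round(1),((proj("top",W(x,y,89))-[108,125]+.5)*5-.5).round(0))
```

```text
fl [470.2  33.9] [170. 515.]
fr [ 484.2 -137.5] [493. 480.]
rl [601.7  44.7] [147. 267.]
rr [ 615.8 -126.8] [467. 231.]
```

View pics/m9.png

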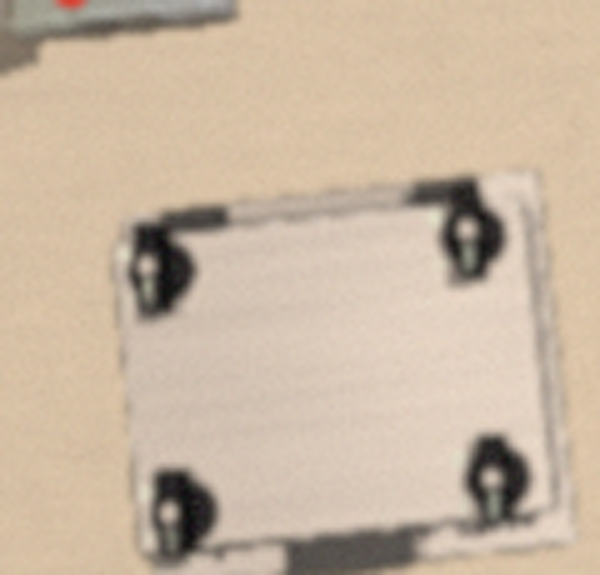

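The lid is shut and all four knobs match the predicted positions. Pointers face the front, with bars along the fixture's x. I'll grip with yaw 184.7° so that joint 6 stays within range over both passes.

```bash
python3 plan.py 430,-200,130,50 455,-80,130,117 470.2,33.9,115,184.7 470.2,33.9,66,184.7
```

```text
now [ 407.1 -319.9  183.9] [-179.9    0.     4.9] w 0.6 t 26.9
430,-200,130,50 [[0.22, -0.783, 0.36], [-0.0, -0.0, -0.251]] rows>= 7
455,-80,130,117 [[0.72, -0.386, 0.001], [-0.0, -0.0, -0.372]] rows>= 10
470.2,33.9,115,184.7 [[0.631, 0.435, 0.1], [0.0, -0.0, -0.376]] rows>= 10
470.2,33.9,66,184.7 [[-0.0, -0.001, 0.327], [0.0, -0.0, -0.0]] rows>= 2
```

Request:
{"api": "send_rows", "payload": {"deltas": [[[0.055,-0.2,0.09],[0,0,-0.063]],[[0.11,-0.39,0.18],[0,0,-0.126]],[[0.165,-0.58,0.27],[0,0,-0.189]],[[0.22,-0.783,0.36],[0,0,-0.251]],[[0.22,-0.783,0.36],[0,0,-0.251]],[[0.22,-0.783,0.36],[0,0,-0.251]],[[0.22,-0.783,0.36],[0,0,-0.251]]]}}

```text
time: 27.53
tool_pos: [430.0, -199.4, 129.7]
tool_rot: [-179.9, -0.0, 50.4]
contact_force: [0.1, -0.8, 0.1]
grip_width: 0.596
```

Request:
{"api": "send_rows", "payload": {"deltas": [[[0.18,-0.09,0],[0,0,-0.093]],[[0.36,-0.19,0],[0,0,-0.186]],[[0.54,-0.29,0],[0,0,-0.279]],[[0.72,-0.386,0],[0,0,-0.372]],[[0.72,-0.386,0],[0,0,-0.372]],[[0.72,-0.386,0],[0,0,-0.372]],[[0.72,-0.386,0],[0,0,-0.372]],[[0.72,-0.386,0],[0,0,-0.372]],[[0.72,-0.386,0],[0,0,-0.372]],[[0.72,-0.386,0],[0,0,-0.372]]]}}

```text
time: 28.37
tool_pos: [455.0, -80.4, 130.2]
tool_rot: [180.0, -0.0, 117.3]
contact_force: [-0.4, -0.0, -0.7]
grip_width: 0.602
```

Request:
{"api": "send_rows", "payload": {"deltas": [[[0.16,0.11,0.025],[0,0,-0.094]],[[0.32,0.22,0.05],[0,0,-0.188]],[[0.48,0.33,0.075],[0,0,-0.282]],[[0.631,0.435,0.1],[0,0,-0.376]],[[0.631,0.435,0.1],[0,0,-0.376]],[[0.631,0.435,0.1],[0,0,-0.376]],[[0.631,0.435,0.1],[0,0,-0.376]],[[0.631,0.435,0.1],[0,0,-0.376]],[[0.631,0.435,0.1],[0,0,-0.376]],[[0.631,0.435,0.1],[0,0,-0.376]],[[0.631,0.435,0.1],[0,0,-0.376]],[[0.631,0.435,0.1],[0,0,-0.376]]]}}

```text
time: 29.37
tool_pos: [470.2, 33.0, 115.3]
tool_rot: [180.0, -0.0, -175.4]
contact_force: [0.0, -0.5, -0.1]
grip_width: 0.599
```

```bash
python3 plan.py 470.2,33.9,66,184.7; python3 -c "
from h import *
print(r.sense()['qpos'].round(1))"
```

```text
now [470.2  33.  115.3] [ 180.    -0.  -175.4] w 0.6 t 29.4
470.2,33.9,66,184.7 [[-0.0, 0.006, 0.328], [0.0, -0.0, -0.001]] rows>= 2
[ -4.5   1.5 118.1   0.   60.4 -99.1]
```

Request:
{"api": "send_rows", "payload": {"deltas": [[[0,0.006,0.1],[0,0,0]],[[0,0.006,0.2],[0,0,0]],[[0,0.006,0.28],[0,0,0]],[[0,0.006,0.328],[0,0,0]],[[0,0.006,0.328],[0,0,0]],[[0,0.006,0.328],[0,0,0]]]}}

```text
time: 29.87
tool_pos: [470.2, 33.3, 65.8]
tool_rot: [180.0, -0.0, -175.4]
contact_force: [-0.2, 0.3, 0.4]
grip_width: 0.6
```

Request:
{"api": "send_rows", "payload": {"deltas": [[[0,0,0],[0,0,0]],[[0,0,0],[0,0,0]],[[0,0,0],[0,0,0]],[[0,0,0],[0,0,0]],[[0,0,0],[0,0,0]],[[0,0,0],[0,0,0]],[[0,0,0],[0,0,0]],[[0,0,0],[0,0,0]],[[0,0,0],[0,0,0]]], "fingers": 1.0, "newtons": 40}}

```text
time: 30.62
tool_pos: [471.0, 35.6, 67.3]
tool_rot: [179.7, 0.1, -175.5]
contact_force: [-1.1, 9.5, 3.7]
grip_width: 0.161
```

Request:
{"api": "send_rows", "payload": {"deltas": [[[0,0.008,0],[0,0,0.035]],[[0,0.015,0],[0,0,0.07]],[[0,0.015,0],[0,0,0.105]],[[0,0.015,0],[0,0,0.14]],[[0,0.015,0],[0,0,0.175]],[[0,0.015,0],[0,0,0.21]],[[0,0.015,0],[0,0,0.245]],[[0,0.015,0],[0,0,0.28]],[[0,0.015,0],[0,0,0.31]],[[0,0.015,0],[0,0,0.333]],[[0,0.015,0],[0,0,0.333]],[[0,0.015,0],[0,0,0.333]]]}}

```text
time: 31.62
tool_pos: [470.8, 35.6, 67.2]
tool_rot: [179.9, -0.0, 124.7]
contact_force: [-1.9, 2.2, 6.4]
grip_width: 0.149
```

```bash
python3 -c "
from h import *
s=r.sense();print(s['tool_pos'],s['contact_force'],s['torque'],s['tool_rot'])"
```

```text
[470.82064949  35.5886426   67.19374869] [-1.88074296  2.21271741  6.35492823] [ 0.2118535   0.43139827 -0.03600673] [ 1.79944332e+02 -7.78180931e-03  1.24719370e+02]
```

Request:
{"api": "send_rows", "payload": {"deltas": [[[0,0,0],[0,0,0]],[[0,0,0],[0,0,0]],[[0,0,0],[0,0,0]],[[0,0,0],[0,0,0]],[[0,0,-0.12],[0,0,0]],[[0,0,-0.25],[0,0,0]],[[0,0,-0.35],[0,0,0]],[[0,0,-0.35],[0,0,0]],[[0,0,-0.35],[0,0,0]]], "fingers": 0.4}}

```text
time: 32.37
tool_pos: [471.1, 35.1, 119.1]
tool_rot: [179.9, 0.1, 124.6]
contact_force: [-0.1, 0.3, -0.5]
grip_width: 0.6
```

```bash
python3 plan.py 616.3,-125.2,117,184.7 616.3,-125.2,66,184.7
python3 - <<'E'
from h import *
a=cv2.convertScaleAbs(r.camera("side")[:,:,::-1],alpha=1.4)[130:220,170:270]
cv2.imwrite("pics/m10.png",cv2.resize(a,None,fx=6.5,fy=6.5,interpolation=2))
E
```

```text
now [471.1  35.1 119.1] [1.799e+02 1.000e-01 1.246e+02] w 0.6 t 32.4
616.3,-125.2,117,184.7 [[-0.715, 0.094, 0.008], [0.0, 0.0, -0.167]] rows>= 5
616.3,-125.2,117,184.7 [[-0.666, -0.276, 0.009], [0.0, 0.001, -0.167]] rows>= 5
616.3,-125.2,66,184.7 [[0.0, -0.0, 0.34], [0.0, -0.0, 0.0]] rows>= 2
```

View pics/m10.png

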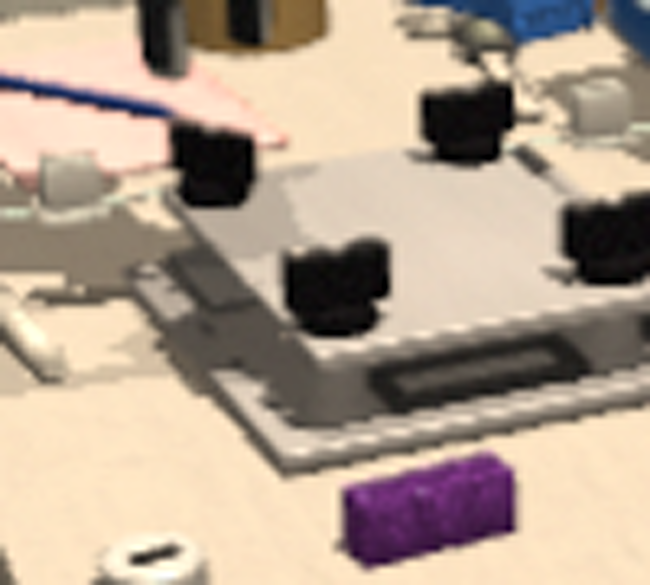

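The front-left knob at (212,165) now stands at a different angle from the other three. The lid is level. Next is rear right.

Request:
{"api": "send_rows", "payload": {"deltas": [[[-0.14,0.02,0],[0,0,-0.033]],[[-0.28,0.04,0],[0,0,-0.067]],[[-0.42,0.06,0],[0,0,-0.1]],[[-0.57,0.08,0],[0,0,-0.133]],[[-0.715,0.094,0.008],[0,0,-0.167]]]}}

```text
time: 32.83
tool_pos: [542.4, -45.5, 115.4]
tool_rot: [-180.0, -0.2, 155.0]
contact_force: [-0.1, 0.0, -0.3]
grip_width: 0.6
```

Request:
{"api": "send_rows", "payload": {"deltas": [[[-0.14,-0.06,0],[0,0,-0.033]],[[-0.28,-0.115,0],[0,0,-0.067]],[[-0.42,-0.175,0],[0,0,-0.1]],[[-0.55,-0.23,0],[0,0,-0.133]],[[-0.666,-0.276,0.009],[0,0,-0.167]],[[-0.666,-0.276,0.009],[0,0,-0.167]],[[-0.666,-0.276,0.009],[0,0,-0.167]],[[-0.666,-0.276,0.009],[0,0,-0.167]],[[-0.666,-0.276,0.009],[0,0,-0.167]],[[-0.666,-0.276,0.009],[0,0,-0.167]]]}}

```text
time: 33.67
tool_pos: [614.5, -124.1, 115.4]
tool_rot: [180.0, -0.1, -175.2]
contact_force: [-0.3, -0.7, -0.1]
grip_width: 0.6
```

```bash
python3 plan.py 616.3,-125.2,66,184.7
```

```text
now [ 614.5 -124.1  115.4] [ 1.800e+02 -1.000e-01 -1.752e+02] w 0.6 t 33.7
616.3,-125.2,66,184.7 [[-0.012, -0.009, 0.329], [0.0, -0.0, 0.0]] rows>= 2
```

Request:
{"api": "send_rows", "payload": {"deltas": [[[-0.012,-0.009,0.1],[0,0,0]],[[-0.012,-0.009,0.2],[0,0,0]],[[-0.012,-0.009,0.28],[0,0,0]],[[-0.012,-0.009,0.329],[0,0,0]],[[-0.012,-0.009,0.329],[0,0,0]],[[-0.012,-0.009,0.329],[0,0,0]]]}}

```text
time: 34.17
tool_pos: [616.7, -126.0, 65.5]
tool_rot: [180.0, -0.1, -175.2]
contact_force: [0.9, 0.7, -0.3]
grip_width: 0.604
```

Request:
{"api": "send_rows", "payload": {"deltas": [[[0,0,0],[0,0,0]],[[0,0,0],[0,0,0]],[[0,0,0],[0,0,0]],[[0,0,0],[0,0,0]],[[0,0,0],[0,0,0]],[[0,0,0],[0,0,0]],[[0,0,0],[0,0,0]],[[0,0,0],[0,0,0]],[[0,0,0],[0,0,0]]], "fingers": 1.0}}

```text
time: 34.92
tool_pos: [618.0, -125.1, 67.9]
tool_rot: [179.9, 0.1, -175.3]
contact_force: [-1.7, 4.9, 4.9]
grip_width: 0.154
```

Request:
{"api": "send_rows", "payload": {"deltas": [[[0,0,0],[0,0,0.035]],[[0,0,0],[0,0,0.07]],[[0,0,0],[0,0,0.105]],[[0,0,0],[0,0,0.14]],[[0,0,0],[0,0,0.175]],[[0,0,0],[0,0,0.21]],[[0,0,0],[0,0,0.245]],[[0,0,0],[0,0,0.28]],[[0,0,0],[0,0,0.31]],[[0,0,0],[0,0,0.333]],[[0,0,0],[0,0,0.333]],[[0,0,0],[0,0,0.333]]]}}

```text
time: 35.92
tool_pos: [617.1, -126.7, 67.9]
tool_rot: [-179.9, 0.0, 124.8]
contact_force: [-4.1, 1.2, 4.9]
grip_width: 0.153
```

```bash
python3 -c "
from h import *
s=r.sense();print(s['tool_pos'],s['contact_force'],s['torque'],s['tool_rot'],s['grip_width'])"
```

```text
[ 617.149616   -126.67455666   67.86824098] [-4.11384912  1.21614949  4.91549551] [ 0.13407595  0.5827028  -0.01262748] [-1.79934800e+02  9.94348175e-03  1.24827753e+02] 0.1531344283936905
```

Now release and go to the front right knob (fr ≈ 484.5, −136.3).

Request:
{"api": "send_rows", "payload": {"deltas": [[[0,0,0],[0,0,0]],[[0,0,0],[0,0,0]],[[0,0,0],[0,0,0]],[[0,0,0],[0,0,0]],[[0,0,-0.12],[0,0,0]],[[0,0,-0.25],[0,0,0]],[[0,0,-0.35],[0,0,0]],[[0,0,-0.35],[0,0,0]],[[0,0,-0.35],[0,0,0]]], "fingers": 0.4}}

```text
time: 36.67
tool_pos: [618.3, -126.7, 120.1]
tool_rot: [179.9, 0.1, 124.8]
contact_force: [-0.9, -0.7, 0.9]
grip_width: 0.601
```

```bash
python3 plan.py 484.7,-136.3,117,184.7
```

```text
now [ 618.3 -126.7  120.1] [1.799e+02 1.000e-01 1.248e+02] w 0.6 t 36.7
484.7,-136.3,117,184.7 [[0.456, -0.768, 0.018], [0.0, 0.001, -0.333]] rows>= 9
```

Request:
{"api": "send_rows", "payload": {"deltas": [[[0.076,-0.13,0],[0,0,-0.037]],[[0.152,-0.256,0],[0,0,-0.074]],[[0.228,-0.384,0],[0,0,-0.111]],[[0.304,-0.512,0],[0,0,-0.148]],[[0.38,-0.64,0.01],[0,0,-0.185]],[[0.456,-0.768,0.018],[0,0,-0.222]],[[0.456,-0.768,0.018],[0,0,-0.259]],[[0.456,-0.768,0.018],[0,0,-0.296]],[[0.456,-0.768,0.018],[0,0,-0.333]],[[0.456,-0.768,0.018],[0,0,-0.333]],[[0.456,-0.768,0.018],[0,0,-0.333]],[[0.456,-0.768,0.018],[0,0,-0.333]]]}}

```text
time: 37.67
tool_pos: [483.2, -135.6, 115.5]
tool_rot: [180.0, -0.1, -175.4]
contact_force: [0.8, -0.2, 0.2]
grip_width: 0.599
```

```bash
python3 plan.py 484.7,-136.3,66,184.7
```

```text
now [ 483.2 -135.6  115.5] [ 1.800e+02 -1.000e-01 -1.754e+02] w 0.6 t 37.7
484.7,-136.3,66,184.7 [[-0.01, -0.005, 0.33], [0.0, -0.0, -0.0]] rows>= 2
```

Request:
{"api": "send_rows", "payload": {"deltas": [[[-0.01,-0.005,0.1],[0,0,0]],[[-0.01,-0.005,0.2],[0,0,0]],[[-0.01,-0.005,0.28],[0,0,0]],[[-0.01,-0.005,0.33],[0,0,0]],[[-0.01,-0.005,0.33],[0,0,0]],[[-0.01,-0.005,0.33],[0,0,0]]]}}

```text
time: 38.17
tool_pos: [484.9, -136.3, 66.3]
tool_rot: [180.0, -0.1, -175.3]
contact_force: [0.4, 0.4, -0.3]
grip_width: 0.596
```

Request:
{"api": "send_rows", "payload": {"deltas": [[[0,0,0],[0,0,0]],[[0,0,0],[0,0,0]],[[0,0,0],[0,0,0]],[[0,0,0],[0,0,0]],[[0,0,0],[0,0,0]],[[0,0,0],[0,0,0]],[[0,0,0],[0,0,0]],[[0,0,0],[0,0,0]],[[0,0,0],[0,0,0]]], "fingers": 1.0}}

```text
time: 38.92
tool_pos: [485.9, -135.6, 68.0]
tool_rot: [179.9, 0.1, -175.3]
contact_force: [-0.7, 4.8, 6.2]
grip_width: 0.154
```

Request:
{"api": "send_rows", "payload": {"deltas": [[[0,0,0],[0,0,0.035]],[[0,0,0],[0,0,0.07]],[[0,0,0],[0,0,0.105]],[[0,0,0],[0,0,0.14]],[[0,0,0],[0,0,0.175]],[[0,0,0],[0,0,0.21]],[[0,0,0],[0,0,0.245]],[[0,0,0],[0,0,0.28]],[[0,0,0],[0,0,0.31]],[[0,0,0],[0,0,0.333]],[[0,0,0],[0,0,0.333]],[[0,0,0],[0,0,0.333]]]}}

```text
time: 39.92
tool_pos: [485.3, -136.8, 68.0]
tool_rot: [-180.0, 0.0, 124.8]
contact_force: [-3.4, 2.3, 7.1]
grip_width: 0.158
```

Request:
{"api": "send_rows", "payload": {"deltas": [[[0,0,0],[0,0,0]],[[0,0,0],[0,0,0]],[[0,0,0],[0,0,0]],[[0,0,0],[0,0,0]],[[0,0,-0.12],[0,0,0]],[[0,0,-0.25],[0,0,0]],[[0,0,-0.35],[0,0,0]],[[0,0,-0.35],[0,0,0]],[[0,0,-0.35],[0,0,0]]], "fingers": 0.4}}

```text
time: 40.67
tool_pos: [486.1, -137.0, 120.1]
tool_rot: [179.9, 0.1, 124.8]
contact_force: [0.1, -0.4, -0.9]
grip_width: 0.6
```

```bash
python3 plan.py 602.5,45.3,117,184.7
```

```text
now [ 486.1 -137.   120.1] [1.799e+02 1.000e-01 1.248e+02] w 0.6 t 40.7
602.5,45.3,117,184.7 [[0.277, 0.665, 0.011], [-0.0, 0.0, -0.166]] rows>= 5
602.5,45.3,117,184.7 [[-0.091, 0.716, 0.01], [-0.0, 0.001, -0.167]] rows>= 5
```

Request:
{"api": "send_rows", "payload": {"deltas": [[[0.055,0.13,0],[0,0,-0.033]],[[0.11,0.27,0],[0,0,-0.067]],[[0.165,0.4,0],[0,0,-0.1]],[[0.22,0.53,0],[0,0,-0.133]],[[0.277,0.665,0.01],[0,0,-0.166]]]}}

```text
time: 41.08
tool_pos: [542.8, -44.5, 116.1]
tool_rot: [-180.0, -0.1, 155.0]
contact_force: [0.3, 0.4, 0.2]
grip_width: 0.6
```

Request:
{"api": "send_rows", "payload": {"deltas": [[[-0.018,0.14,0],[0,0,-0.033]],[[-0.036,0.28,0],[0,0,-0.067]],[[-0.055,0.43,0],[0,0,-0.1]],[[-0.073,0.58,0],[0,0,-0.133]],[[-0.091,0.716,0.01],[0,0,-0.167]],[[-0.091,0.716,0.01],[0,0,-0.167]],[[-0.091,0.716,0.01],[0,0,-0.167]],[[-0.091,0.716,0.01],[0,0,-0.167]],[[-0.091,0.716,0.01],[0,0,-0.167]],[[-0.091,0.716,0.01],[0,0,-0.167]]]}}

```text
time: 41.92
tool_pos: [601.0, 44.9, 115.9]
tool_rot: [-180.0, -0.1, -175.3]
contact_force: [0.2, -0.7, -0.1]
grip_width: 0.595
```

```bash
python3 plan.py 602.5,45.3,66,184.7
```

```text
now [601.   44.9 115.9] [-1.800e+02 -1.000e-01 -1.753e+02] w 0.59 t 41.9
602.5,45.3,66,184.7 [[-0.01, 0.002, 0.332], [-0.0, -0.0, -0.0]] rows>= 2
```

Request:
{"api": "send_rows", "payload": {"deltas": [[[-0.01,0.003,0.1],[0,0,0]],[[-0.01,0.003,0.2],[0,0,0]],[[-0.01,0.003,0.28],[0,0,0]],[[-0.01,0.003,0.332],[0,0,0]],[[-0.01,0.003,0.332],[0,0,0]],[[-0.01,0.003,0.332],[0,0,0]]]}}

```text
time: 42.42
tool_pos: [602.6, 46.1, 66.0]
tool_rot: [180.0, -0.1, -175.3]
contact_force: [-0.8, 0.2, 0.8]
grip_width: 0.6
```

Request:
{"api": "send_rows", "payload": {"deltas": [[[0,0,0],[0,0,0]],[[0,0,0],[0,0,0]],[[0,0,0],[0,0,0]],[[0,0,0],[0,0,0]],[[0,0,0],[0,0,0]],[[0,0,0],[0,0,0]],[[0,0,0],[0,0,0]],[[0,0,0],[0,0,0]],[[0,0,0],[0,0,0]]], "fingers": 1.0}}

```text
time: 43.17
tool_pos: [604.0, 46.5, 67.7]
tool_rot: [180.0, 0.1, -175.3]
contact_force: [-1.5, 1.3, 5.0]
grip_width: 0.154
```

Request:
{"api": "send_rows", "payload": {"deltas": [[[0,0,0],[0,0,0.035]],[[0,0,0],[0,0,0.07]],[[0,0,0],[0,0,0.105]],[[0,0,0],[0,0,0.14]],[[0,0,0],[0,0,0.175]],[[0,0,0],[0,0,0.21]],[[0,0,0],[0,0,0.245]],[[0,0,0],[0,0,0.28]],[[0,0,0],[0,0,0.31]],[[0,0,0],[0,0,0.333]],[[0,0,0],[0,0,0.333]],[[0,0,0],[0,0,0.333]]]}}

```text
time: 44.17
tool_pos: [603.3, 45.1, 67.7]
tool_rot: [-179.9, 0.1, 124.8]
contact_force: [-3.1, -2.5, 7.2]
grip_width: 0.152
```

Request:
{"api": "send_rows", "payload": {"deltas": [[[0,0,0],[0,0,0]],[[0,0,0],[0,0,0]],[[0,0,0],[0,0,0]],[[0,0,0],[0,0,0]],[[0,0,-0.12],[0,0,0]],[[0,0,-0.25],[0,0,0]],[[0,0,-0.35],[0,0,0]],[[0,0,-0.35],[0,0,0]],[[0,0,-0.35],[0,0,0]]], "fingers": 0.4}}

```text
time: 44.92
tool_pos: [604.0, 46.4, 119.8]
tool_rot: [179.9, 0.1, 124.8]
contact_force: [-0.5, 0.2, -0.1]
grip_width: 0.6
```

```bash
python3 plan.py 500,-110,170,124.7 400,-310,185,124.7
```

```text
now [604.   46.4 119.8] [1.799e+02 1.000e-01 1.248e+02] w 0.6 t 44.9
500,-110,170,124.7 [[-0.23, -0.582, -0.168], [0.0, 0.0, 0.0]] rows>= 3
500,-110,170,124.7 [[-0.231, -0.582, -0.168], [0.001, 0.0, 0.001]] rows>= 3
400,-310,185,124.7 [[-0.359, -0.653, -0.049], [-0.0, 0.0, -0.0]] rows>= 3
400,-310,185,124.7 [[-0.359, -0.653, -0.048], [-0.0, 0.0, -0.0]] rows>= 3
```

Request:
{"api": "send_rows", "payload": {"deltas": [[[-0.08,-0.19,-0.056],[0,0,0]],[[-0.16,-0.38,-0.112],[0,0,0]],[[-0.23,-0.582,-0.168],[0,0,0]]]}}

```text
time: 45.17
tool_pos: [549.5, -32.0, 142.3]
tool_rot: [-179.9, -0.1, 124.9]
contact_force: [0.3, -0.3, 0.3]
grip_width: 0.599
```

Request:
{"api": "send_rows", "payload": {"deltas": [[[-0.08,-0.19,-0.056],[0,0,0]],[[-0.16,-0.38,-0.112],[0,0,0]],[[-0.231,-0.582,-0.168],[0,0,0]]]}}

```text
time: 45.42
tool_pos: [497.5, -110.7, 167.9]
tool_rot: [-179.9, -0.1, 124.8]
contact_force: [0.5, -0.7, -0.4]
grip_width: 0.598
```

Request:
{"api": "send_rows", "payload": {"deltas": [[[-0.12,-0.22,-0.016],[0,0,0]],[[-0.24,-0.44,-0.032],[0,0,0]],[[-0.359,-0.653,-0.049],[0,0,0]]]}}

```text
time: 45.67
tool_pos: [447.7, -210.8, 175.3]
tool_rot: [-179.9, -0.1, 124.8]
contact_force: [0.9, -0.6, 0.0]
grip_width: 0.6
```

Request:
{"api": "send_rows", "payload": {"deltas": [[[-0.12,-0.22,-0.016],[0,0,0]],[[-0.24,-0.44,-0.032],[0,0,0]],[[-0.359,-0.653,-0.048],[0,0,0]],[[-0.359,-0.653,-0.048],[0,0,0]],[[-0.359,-0.653,-0.048],[0,0,0]]]}}

```text
time: 46.08
tool_pos: [398.5, -311.3, 182.6]
tool_rot: [-180.0, -0.1, 124.6]
contact_force: [-0.5, 0.5, 0.2]
grip_width: 0.598
```

```bash
python3 - <<'E'
from fx import *
a=np.mean([r.camera("top")[:,:,::-1] for _ in range(4)],0)
a=cv2.convertScaleAbs(a,alpha=1.7)[125:240,108:228]
cv2.imwrite("pics/m11.png",cv2.resize(a,None,fx=5,fy=5,interpolation=2))
E
python3 plan.py 435,-140,130,124.7 471,35.2,117,124.7
```

```text
now [ 400.  -308.8  183. ] [-1.800e+02 -1.000e-01  1.249e+02] w 0.6 t 46.3
435,-140,130,124.7 [[0.789, 0.835, 0.355], [-0.0, -0.001, 0.001]] rows>= 5
471,35.2,117,124.7 [[0.823, 0.863, 0.086], [-0.0, 0.0, 0.0]] rows>= 5
```

View pics/m11.png

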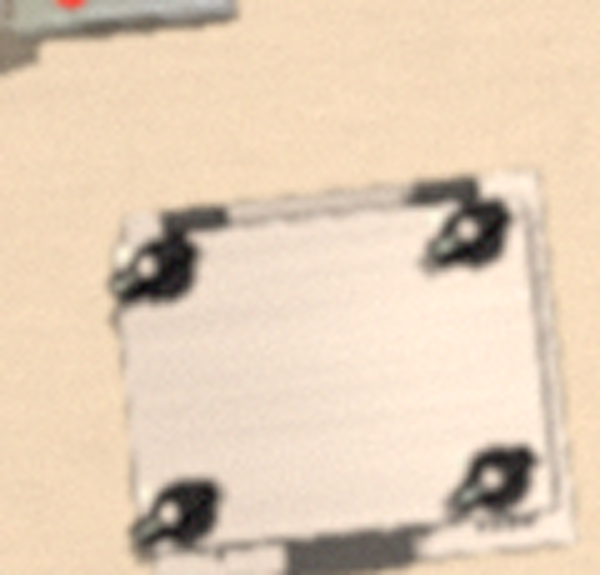

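All four pointers now point lower-left, at about (125,285), (445,245), (150,530) and (467,500). They are alike, so the first click is done on all four. Second pass, starting front left.

Request:
{"api": "send_rows", "payload": {"deltas": [[[0.16,0.17,0.07],[0,0,0]],[[0.32,0.34,0.14],[0,0,0]],[[0.48,0.51,0.21],[0,0,0]],[[0.64,0.68,0.28],[0,0,0]],[[0.789,0.835,0.355],[0,0,0]]]}}

```text
time: 46.7
tool_pos: [435.5, -138.5, 130.2]
tool_rot: [180.0, -0.0, 124.9]
contact_force: [0.7, 0.4, -0.2]
grip_width: 0.603
```

Request:
{"api": "send_rows", "payload": {"deltas": [[[0.16,0.17,0.02],[0,0,0]],[[0.32,0.34,0.04],[0,0,0]],[[0.48,0.51,0.06],[0,0,0]],[[0.64,0.68,0.08],[0,0,0]],[[0.823,0.863,0.086],[0,0,0]],[[0.823,0.863,0.086],[0,0,0]],[[0.823,0.863,0.086],[0,0,0]],[[0.823,0.863,0.086],[0,0,0]],[[0.823,0.863,0.086],[0,0,0]]]}}

```text
time: 47.45
tool_pos: [470.7, 33.3, 117.8]
tool_rot: [-180.0, 0.0, 124.8]
contact_force: [-0.2, -0.9, 0.3]
grip_width: 0.602
```

```bash
python3 plan.py 471,35.2,66,124.7
```

```text
now [470.7  33.3 117.8] [-180.     0.   124.8] w 0.6 t 47.5
471,35.2,66,124.7 [[0.009, 0.009, 0.345], [-0.0, 0.0, 0.001]] rows>= 2
```

Request:
{"api": "send_rows", "payload": {"deltas": [[[0.009,0.009,0.1],[0,0,0]],[[0.009,0.009,0.2],[0,0,0]],[[0.009,0.009,0.29],[0,0,0]],[[0.009,0.009,0.345],[0,0,0]],[[0.009,0.009,0.345],[0,0,0]],[[0.009,0.009,0.345],[0,0,0]]]}}

```text
time: 47.95
tool_pos: [471.0, 34.6, 65.9]
tool_rot: [-179.9, -0.0, 124.7]
contact_force: [0.5, 0.4, -1.0]
grip_width: 0.604
```

Request:
{"api": "send_rows", "payload": {"deltas": [[[0,0,0],[0,0,0]],[[0,0,0],[0,0,0]],[[0,0,0],[0,0,0]],[[0,0,0],[0,0,0]],[[0,0,0],[0,0,0]],[[0,0,0],[0,0,0]],[[0,0,0],[0,0,0]],[[0,0,0],[0,0,0]],[[0,0,0],[0,0,0]]], "fingers": 1.0}}

```text
time: 48.7
tool_pos: [471.7, 34.9, 67.2]
tool_rot: [-180.0, 0.1, 124.9]
contact_force: [-2.5, -2.9, 6.0]
grip_width: 0.152
```

Request:
{"api": "send_rows", "payload": {"deltas": [[[0,0,0],[0,0,0.035]],[[0,0,0],[0,0,0.07]],[[0,0,0],[0,0,0.105]],[[0,0,0],[0,0,0.14]],[[0,0,0],[0,0,0.175]],[[0,0,0],[0,0,0.21]],[[0,0,0],[0,0,0.245]],[[0,0,0],[0,0,0.28]],[[0,0,0],[0,0,0.31]],[[0,0,0],[0,0,0.333]],[[0,0,0],[0,0,0.333]],[[0,0,0],[0,0,0.333]]]}}

```text
time: 49.7
tool_pos: [470.3, 34.7, 67.2]
tool_rot: [-179.9, 0.2, 64.9]
contact_force: [-6.5, -2.5, 9.4]
grip_width: 0.155
```

Request:
{"api": "send_rows", "payload": {"deltas": [[[0,0,0],[0,0,0]],[[0,0,0],[0,0,0]],[[0,0,0],[0,0,0]],[[0,0,0],[0,0,0]],[[0,0,-0.12],[0,0,0]],[[0,0,-0.25],[0,0,0]],[[0,0,-0.35],[0,0,0]],[[0,0,-0.35],[0,0,0]],[[0,0,-0.35],[0,0,0]]], "fingers": 0.4}}

```text
time: 50.45
tool_pos: [472.3, 35.5, 119.3]
tool_rot: [179.9, -0.1, 64.9]
contact_force: [0.8, -0.3, -1.3]
grip_width: 0.603
```

```bash
python3 plan.py 617,-125.8,117,124.7
```

```text
now [472.3  35.5 119.3] [ 1.799e+02 -1.000e-01  6.490e+01] w 0.6 t 50.5
617,-125.8,117,124.7 [[-0.282, 0.665, 0.009], [0.0, 0.0, -0.166]] rows>= 5
617,-125.8,117,124.7 [[-0.576, 0.436, 0.009], [0.001, 0.0, -0.166]] rows>= 5
```

Request:
{"api": "send_rows", "payload": {"deltas": [[[-0.056,0.13,0],[0,0,-0.033]],[[-0.112,0.265,0],[0,0,-0.067]],[[-0.168,0.4,0],[0,0,-0.1]],[[-0.225,0.53,0],[0,0,-0.133]],[[-0.282,0.665,0.009],[0,0,-0.166]]]}}

```text
time: 50.87
tool_pos: [543.2, -45.6, 115.4]
tool_rot: [-179.9, -0.1, 95.0]
contact_force: [-0.9, -0.0, 0.3]
grip_width: 0.599
```

Request:
{"api": "send_rows", "payload": {"deltas": [[[-0.115,0.087,0],[0,0,-0.033]],[[-0.23,0.174,0],[0,0,-0.067]],[[-0.345,0.261,0],[0,0,-0.1]],[[-0.46,0.349,0],[0,0,-0.133]],[[-0.576,0.436,0.009],[0,0,-0.166]],[[-0.576,0.436,0.009],[0,0,-0.166]],[[-0.576,0.436,0.009],[0,0,-0.166]],[[-0.576,0.436,0.009],[0,0,-0.166]],[[-0.576,0.436,0.009],[0,0,-0.166]],[[-0.576,0.436,0.009],[0,0,-0.166]]]}}

```text
time: 51.7
tool_pos: [615.1, -124.9, 115.3]
tool_rot: [-180.0, -0.1, 124.6]
contact_force: [-0.1, 0.5, 0.5]
grip_width: 0.601
```

```bash
python3 plan.py 617,-125.8,66,124.7
```

```text
now [ 615.1 -124.9  115.3] [-1.800e+02 -1.000e-01  1.246e+02] w 0.6 t 51.7
617,-125.8,66,124.7 [[-0.013, 0.007, 0.329], [-0.0, -0.0, -0.0]] rows>= 2
```

Request:
{"api": "send_rows", "payload": {"deltas": [[[-0.013,0.007,0.1],[0,0,0]],[[-0.013,0.007,0.2],[0,0,0]],[[-0.013,0.007,0.28],[0,0,0]],[[-0.013,0.007,0.329],[0,0,0]],[[-0.013,0.007,0.329],[0,0,0]],[[-0.013,0.007,0.329],[0,0,0]]]}}

```text
time: 52.2
tool_pos: [617.4, -126.6, 65.5]
tool_rot: [-179.9, -0.1, 124.6]
contact_force: [0.4, -0.5, 0.3]
grip_width: 0.602
```

Request:
{"api": "send_rows", "payload": {"deltas": [[[0,0,0],[0,0,0]],[[0,0,0],[0,0,0]],[[0,0,0],[0,0,0]],[[0,0,0],[0,0,0]],[[0,0,0],[0,0,0]],[[0,0,0],[0,0,0]],[[0,0,0],[0,0,0]],[[0,0,0],[0,0,0]],[[0,0,0],[0,0,0]]], "fingers": 1.0}}

```text
time: 52.95
tool_pos: [618.1, -127.7, 67.8]
tool_rot: [-180.0, 0.1, 124.6]
contact_force: [-3.7, -2.1, 5.6]
grip_width: 0.156
```

Request:
{"api": "send_rows", "payload": {"deltas": [[[0,0,0],[0,0,0.035]],[[0,0,0],[0,0,0.07]],[[0,0,0],[0,0,0.105]],[[0,0,0],[0,0,0.14]],[[0,0,0],[0,0,0.175]],[[0,0,0],[0,0,0.21]],[[0,0,0],[0,0,0.245]],[[0,0,0],[0,0,0.28]],[[0,0,0],[0,0,0.31]],[[0,0,0],[0,0,0.333]],[[0,0,0],[0,0,0.333]],[[0,0,0],[0,0,0.333]]]}}

```text
time: 53.95
tool_pos: [614.9, -128.1, 67.8]
tool_rot: [-179.6, 0.3, 64.7]
contact_force: [-11.6, -2.9, 12.0]
grip_width: 0.157
```

Request:
{"api": "send_rows", "payload": {"deltas": [[[0,0,0],[0,0,0]],[[0,0,0],[0,0,0]],[[0,0,0],[0,0,0]],[[0,0,0],[0,0,0]],[[0,0,-0.12],[0,0,0]],[[0,0,-0.25],[0,0,0]],[[0,0,-0.35],[0,0,0]],[[0,0,-0.35],[0,0,0]],[[0,0,-0.35],[0,0,0]]], "fingers": 0.4}}

```text
time: 54.7
tool_pos: [619.2, -127.0, 120.1]
tool_rot: [179.8, -0.0, 64.7]
contact_force: [-0.4, -0.1, -0.4]
grip_width: 0.597
```

```bash
python3 plan.py 485.5,-136.5,117,124.7
```

```text
now [ 619.2 -127.   120.1] [179.8  -0.   64.7] w 0.6 t 54.7
485.5,-136.5,117,124.7 [[-0.438, -0.779, 0.018], [0.001, 0.0, -0.333]] rows>= 9
```

Request:
{"api": "send_rows", "payload": {"deltas": [[[-0.073,-0.13,0],[0,0,-0.037]],[[-0.146,-0.26,0],[0,0,-0.074]],[[-0.219,-0.39,0],[0,0,-0.111]],[[-0.292,-0.52,0],[0,0,-0.148]],[[-0.365,-0.65,0.01],[0,0,-0.185]],[[-0.438,-0.779,0.018],[0,0,-0.222]],[[-0.438,-0.779,0.018],[0,0,-0.259]],[[-0.438,-0.779,0.018],[0,0,-0.296]],[[-0.438,-0.779,0.018],[0,0,-0.333]],[[-0.438,-0.779,0.018],[0,0,-0.333]],[[-0.438,-0.779,0.018],[0,0,-0.333]],[[-0.438,-0.779,0.018],[0,0,-0.333]]]}}

```text
time: 55.7
tool_pos: [483.8, -136.0, 115.5]
tool_rot: [-180.0, -0.1, 124.5]
contact_force: [0.3, -0.1, 0.4]
grip_width: 0.602
```

```bash
python3 plan.py 485.3,-136.5,66,124.7
```

```text
now [ 483.8 -136.   115.5] [-1.800e+02 -1.000e-01  1.245e+02] w 0.6 t 55.7
485.3,-136.5,66,124.7 [[-0.009, 0.007, 0.33], [-0.0, -0.0, -0.001]] rows>= 2
```

Request:
{"api": "send_rows", "payload": {"deltas": [[[-0.007,0.007,0.1],[0,0,0]],[[-0.007,0.007,0.2],[0,0,0]],[[-0.007,0.007,0.28],[0,0,0]],[[-0.007,0.007,0.33],[0,0,0]],[[-0.007,0.007,0.33],[0,0,0]],[[-0.007,0.007,0.33],[0,0,0]]]}}

```text
time: 56.2
tool_pos: [485.4, -136.4, 66.3]
tool_rot: [-180.0, -0.1, 124.6]
contact_force: [0.4, -0.5, 0.1]
grip_width: 0.599
```

Request:
{"api": "send_rows", "payload": {"deltas": [[[0,0,0],[0,0,0]],[[0,0,0],[0,0,0]],[[0,0,0],[0,0,0]],[[0,0,0],[0,0,0]],[[0,0,0],[0,0,0]],[[0,0,0],[0,0,0]],[[0,0,0],[0,0,0]],[[0,0,0],[0,0,0]],[[0,0,0],[0,0,0]]], "fingers": 1.0}}

```text
time: 56.95
tool_pos: [485.9, -137.4, 67.9]
tool_rot: [-180.0, 0.1, 124.6]
contact_force: [-3.0, -2.5, 6.7]
grip_width: 0.156
```

Request:
{"api": "send_rows", "payload": {"deltas": [[[0,0,0],[0,0,0.035]],[[0,0,0],[0,0,0.07]],[[0,0,0],[0,0,0.105]],[[0,0,0],[0,0,0.14]],[[0,0,0],[0,0,0.175]],[[0,0,0],[0,0,0.21]],[[0,0,0],[0,0,0.245]],[[0,0,0],[0,0,0.28]],[[0,0,0],[0,0,0.31]],[[0,0,0],[0,0,0.333]],[[0,0,0],[0,0,0.333]],[[0,0,0],[0,0,0.333]]]}}

```text
time: 57.95
tool_pos: [483.8, -137.6, 67.9]
tool_rot: [-179.8, 0.2, 64.8]
contact_force: [-9.1, -2.2, 10.5]
grip_width: 0.156
```

Request:
{"api": "send_rows", "payload": {"deltas": [[[0,0,0],[0,0,0]],[[0,0,0],[0,0,0]],[[0,0,0],[0,0,0]],[[0,0,0],[0,0,0]],[[0,0,-0.12],[0,0,0]],[[0,0,-0.25],[0,0,0]],[[0,0,-0.35],[0,0,0]],[[0,0,-0.35],[0,0,0]],[[0,0,-0.35],[0,0,0]]], "fingers": 0.4}}

```text
time: 58.7
tool_pos: [486.7, -136.8, 120.1]
tool_rot: [179.9, -0.0, 64.7]
contact_force: [-0.4, 0.0, -0.7]
grip_width: 0.599
```

```bash
python3 plan.py 603,45.7,117,124.7
```

```text
now [ 486.7 -136.8  120.1] [179.9  -0.   64.7] w 0.6 t 58.7
603,45.7,117,124.7 [[0.716, 0.09, 0.011], [0.0, 0.0, -0.167]] rows>= 5
603,45.7,117,124.7 [[0.574, 0.437, 0.011], [0.001, 0.001, -0.166]] rows>= 5
```

Request:
{"api": "send_rows", "payload": {"deltas": [[[0.143,0.018,0],[0,0,-0.033]],[[0.286,0.036,0],[0,0,-0.067]],[[0.43,0.054,0],[0,0,-0.1]],[[0.573,0.072,0],[0,0,-0.133]],[[0.716,0.09,0.01],[0,0,-0.167]]]}}

```text
time: 59.12
tool_pos: [543.3, -44.1, 116.1]
tool_rot: [-179.9, -0.1, 95.0]
contact_force: [0.4, 0.9, -0.3]
grip_width: 0.605
```

Request:
{"api": "send_rows", "payload": {"deltas": [[[0.115,0.087,0],[0,0,-0.033]],[[0.23,0.174,0],[0,0,-0.067]],[[0.345,0.261,0],[0,0,-0.1]],[[0.46,0.349,0],[0,0,-0.133]],[[0.574,0.437,0.011],[0,0,-0.166]],[[0.574,0.437,0.011],[0,0,-0.166]],[[0.574,0.437,0.011],[0,0,-0.166]],[[0.574,0.437,0.011],[0,0,-0.166]],[[0.574,0.437,0.011],[0,0,-0.166]],[[0.574,0.437,0.011],[0,0,-0.166]]]}}

```text
time: 59.95
tool_pos: [601.4, 45.1, 115.7]
tool_rot: [-179.9, -0.0, 124.5]
contact_force: [-0.2, -0.8, 0.7]
grip_width: 0.596
```

```bash
python3 plan.py 602.8,45.7,66,124.7
```

```text
now [601.4  45.1 115.7] [-179.9   -0.   124.5] w 0.6 t 60.0
602.8,45.7,66,124.7 [[-0.002, 0.01, 0.332], [-0.0, -0.0, -0.001]] rows>= 2
```

Request:
{"api": "send_rows", "payload": {"deltas": [[[-0.002,0.01,0.1],[0,0,0]],[[-0.002,0.01,0.2],[0,0,0]],[[-0.002,0.01,0.28],[0,0,0]],[[-0.002,0.01,0.332],[0,0,0]],[[-0.002,0.01,0.332],[0,0,0]],[[-0.002,0.01,0.332],[0,0,0]]]}}

```text
time: 60.45
tool_pos: [602.9, 46.3, 65.9]
tool_rot: [-179.9, -0.0, 124.6]
contact_force: [-0.1, 0.1, -0.1]
grip_width: 0.597
```

Request:
{"api": "send_rows", "payload": {"deltas": [[[0,0,0],[0,0,0]],[[0,0,0],[0,0,0]],[[0,0,0],[0,0,0]],[[0,0,0],[0,0,0]],[[0,0,0],[0,0,0]],[[0,0,0],[0,0,0]],[[0,0,0],[0,0,0]],[[0,0,0],[0,0,0]],[[0,0,0],[0,0,0]]], "fingers": 1.0}}

```text
time: 61.2
tool_pos: [603.1, 45.7, 67.7]
tool_rot: [-179.9, 0.0, 124.7]
contact_force: [-4.0, -2.7, 5.2]
grip_width: 0.158
```

Request:
{"api": "send_rows", "payload": {"deltas": [[[0,0,0],[0,0,0.035]],[[0,0,0],[0,0,0.07]],[[0,0,0],[0,0,0.105]],[[0,0,0],[0,0,0.14]],[[0,0,0],[0,0,0.175]],[[0,0,0],[0,0,0.21]],[[0,0,0],[0,0,0.245]],[[0,0,0],[0,0,0.28]],[[0,0,0],[0,0,0.31]],[[0,0,0],[0,0,0.333]],[[0,0,0],[0,0,0.333]],[[0,0,0],[0,0,0.333]]]}}

```text
time: 62.2
tool_pos: [602.0, 45.5, 67.7]
tool_rot: [-179.8, 0.2, 64.7]
contact_force: [-6.4, -3.6, 6.4]
grip_width: 0.154
```

Request:
{"api": "send_rows", "payload": {"deltas": [[[0,0,0],[0,0,0]],[[0,0,0],[0,0,0]],[[0,0,0],[0,0,0]],[[0,0,0],[0,0,0]],[[0,0,-0.12],[0,0,0]],[[0,0,-0.25],[0,0,0]],[[0,0,-0.35],[0,0,0]],[[0,0,-0.35],[0,0,0]],[[0,0,-0.35],[0,0,0]]], "fingers": 0.4}}

```text
time: 62.95
tool_pos: [604.6, 46.6, 119.9]
tool_rot: [179.9, -0.1, 64.7]
contact_force: [0.5, 0.2, -0.7]
grip_width: 0.602
```

```bash
python3 plan.py 500,-110,170,64.7 400,-310,185,64.7
```

```text
now [604.6  46.6 119.9] [ 1.799e+02 -1.000e-01  6.470e+01] w 0.6 t 63.0
500,-110,170,64.7 [[-0.621, -0.092, -0.168], [0.0, -0.0, -0.0]] rows>= 3
500,-110,170,64.7 [[-0.621, -0.091, -0.168], [0.001, -0.0, -0.0]] rows>= 3
400,-310,185,64.7 [[-0.745, -0.017, -0.051], [-0.0, -0.0, -0.0]] rows>= 3
400,-310,185,64.7 [[-0.745, -0.016, -0.05], [-0.0, -0.0, -0.0]] rows>= 3
```

Request:
{"api": "send_rows", "payload": {"deltas": [[[-0.2,-0.03,-0.06],[0,0,0]],[[-0.4,-0.06,-0.11],[0,0,0]],[[-0.621,-0.092,-0.168],[0,0,0]]]}}

```text
time: 63.2
tool_pos: [549.4, -31.6, 142.1]
tool_rot: [-179.8, 0.0, 64.8]
contact_force: [0.6, -1.5, 0.7]
grip_width: 0.601
```

Request:
{"api": "send_rows", "payload": {"deltas": [[[-0.2,-0.03,-0.06],[0,0,0]],[[-0.4,-0.06,-0.11],[0,0,0]],[[-0.621,-0.092,-0.168],[0,0,0]]]}}

```text
time: 63.45
tool_pos: [497.0, -110.3, 167.7]
tool_rot: [-179.8, -0.0, 64.7]
contact_force: [0.0, -0.5, 0.2]
grip_width: 0.603
```

Request:
{"api": "send_rows", "payload": {"deltas": [[[-0.25,-0.005,-0.017],[0,0,0]],[[-0.5,-0.01,-0.034],[0,0,0]],[[-0.745,-0.017,-0.05],[0,0,0]]]}}

```text
time: 63.7
tool_pos: [447.1, -210.8, 175.5]
tool_rot: [-179.9, -0.0, 64.7]
contact_force: [0.7, 0.6, -0.1]
grip_width: 0.602
```

Request:
{"api": "send_rows", "payload": {"deltas": [[[-0.25,-0.005,-0.017],[0,0,0]],[[-0.5,-0.01,-0.034],[0,0,0]],[[-0.745,-0.017,-0.05],[0,0,0]],[[-0.745,-0.017,-0.05],[0,0,0]],[[-0.745,-0.017,-0.05],[0,0,0]],[[-0.745,-0.017,-0.05],[0,0,0]],[[-0.745,-0.017,-0.05],[0,0,0]]]}}

```text
time: 64.28
tool_pos: [398.7, -308.5, 183.2]
tool_rot: [-179.9, -0.1, 64.8]
contact_force: [0.8, -0.4, -0.4]
grip_width: 0.601
```

Run:
```python
from fx import *
a=np.mean([r.camera("top")[:,:,::-1] for _ in range(4)],0)
a=cv2.convertScaleAbs(a,alpha=1.7)[125:285,108:328]
cv2.imwrite("pics/m12.png",cv2.resize(a,None,fx=3.6,fy=3.6,interpolation=2))
```

```text
(no output)
```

View pics/m12.png

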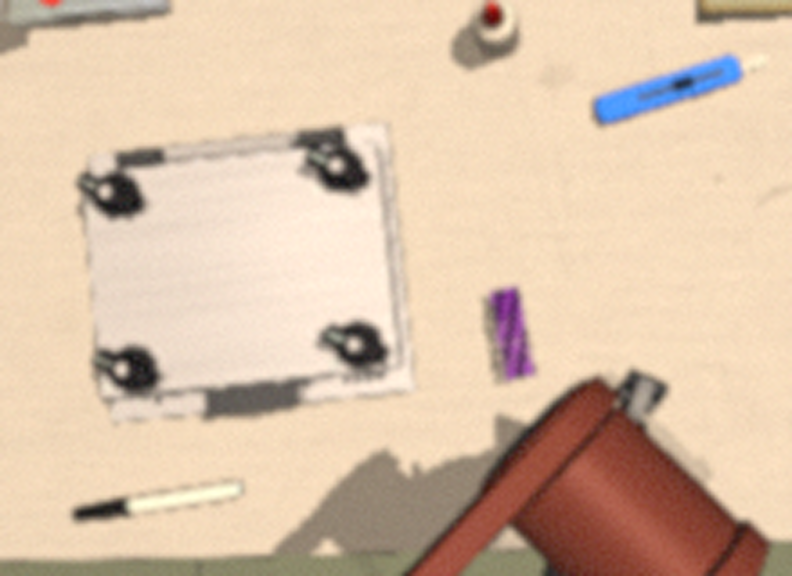

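All four pointers point upper-left, about 21–26° above left, with tips at about (82,180), (310,152), (97,355) and (325,330). I expected about 25° for the second click. The lid is shut, the marker, cutter and bottle are in place, and the arm is clear.

```bash
python3 -c "
from rig import r
print(r.sense()['time'],r.sense()['contact_force'].round(1)); print(r.hand_in())"
```

```text
64.4833 [-0.1 -0.2 -0.3]
the job is handed in; nothing more can be done
None
```

I loaded the three black bundles on the bench into pockets 1 to 3 in order and shut the lid. I then tightened the knobs front left, rear right, front right, rear left, first all to the first click and then all to the second. I handed the job in at 64.5 s; it gives no verdict.

What my last checks showed:
- **Bundles:** all three lay flat in their pockets before the lid closed.
- **Lid:** it stopped at its shut height (fingertip at 52.7 mm) under about 28 N.
- **Knobs:** in the last picture all four pointers stood about 21–26° above left, where I expected about 25° for the second click. This is read from the picture; I had no joint reading.
- **Bystanders:** the marker, box cutter and glue bottle were where they started. The arm hid the tally counter in the last picture, so its final position is unconfirmed; it was in place when last in view, and no move took the tool near it.
- **Robot:** it was touching nothing at hand-in.

No check failed, and nothing went wrong on the way.

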